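# Put the brushes away in stacking trays in their case

### The arm

A 6-joint arm with a two-finger parallel gripper is mounted at the origin on a cart in front of the work surface, level with it; the furniture and walls round the work are solid. World frame = base frame: x ahead of the robot, y to its left, z up, the work surface at z = 0. Lengths are in m, angles in degrees, forces in N, time in s.
With the tool pointing down it reaches from about 0.375 to 0.9 m from the base axis. Payload 3.1 kg.
Tool frame: the origin (TCP) lies at the very end of the fingers, on their centre line; the grasp point (between the pads) lies 19 mm behind it; z points along the fingers, y is the line along which they close (so a half turn about z gives the same grasp; the last joint's range is limited). The gripper opens to 87 mm and grips with 3 to 60 N. Pads are 19 mm wide; open, the fingers measure 117 mm over their backs; the gripper's body (75 mm by 190 mm) begins 51 mm behind the grasp point.
Start: joints at [-84.082, 30.224, 82.088, -0, 67.689, -10.227], TCP at [0.174, -0.6, 0.223] pointing down, gripper open.
Joint ranges: [-176.69, 176.69], [-43.24, 126.21], [12.49, 139.97], [-82, 262], [0, 151.66], [-163.58, 163.58]. Speed limits (degrees/s): [159.86, 159.86, 180, 180, 180, 180].

### API

Orientations are given as a 3x3 rotation matrix whose columns are the frame's x, y, z axes.
In Python, from rig import bot gives the robot as it stands.
- The arm moves only by the tool move_arm, never from a script. Its argument "increments" is a list of rows, each an object with "xyz": the shift along the tool's x, y, z in mm, a list of three; "roll": the turn about the tool's z in rad; "grip": the opening in per cent of the stroke, from 0 (shut) to 100 (fully open). A call has 1 to 5 rows; each row shifts and turns the commanded pose from where the row before left it, along the tool's axes as they then stand; what a row does not reach is not made up. A row lasts 1/12 s, in which the tool goes at most 41.7 mm and 7.16 degrees, less where a joint would pass 70% of its speed; a pose out of reach is approached as far as the arm can. A call is refused whole if a number of a shift passes 41.7 or a number of a turn 0.125, either way. A call with a gripper value outside its range is refused whole. The fingers move at their own pace and stop on an object; the grip force is fixed at half the most. Time passes only in rows, so rows that do not move let the fingers close. It gives the time, the measured TCP pose, the force, the opening and the grip force at its end, in the units of the state.
- bot.read_state(): the state, without advancing time (a new reading comes with each control period).
- bot.capture(name): name is "scene" or "top"; returns (picture, depth): 384x512x3 uint8, red, green, blue; 384x512 float32, m along the optical axis (not along the pixel's ray), 0 where there is no reading.
- bot.camera_model(name): a dict with "intrinsics" (3x3 intrinsics, pixels), "rvec" (rotation vector, rad) and "tvec" (3), from world to camera coordinates, as OpenCV has them. Camera axes: x right, y down, z forward; pixel columns grow to the right and rows downward; lengths in m; the calibration is good to about 2 mm. A picture is of the moment at which its call begins. camera_model takes no time and is no camera call.
- bot.hand_in(): hands the job in; it is judged then, once.
Trained networks look in the newest picture that a camera, given by its name, has taken for a name from the list of things; names that differ only in an ending like _2 or _b are one class to them, and where a whole thing is asked for, a point or a joint stands for the part that bears it (a point fixed in the world has none). Each returns a list of dicts, best first, with "conf" (0 to 1); they miss things now and then, are a little off and sometimes report something else, mostly with a low value. They report only what shows in the picture. A call takes as long as a camera call.
- bot.spot_in(label, camera): "at" ([x, y, z] in m, in the coordinates of the camera as it stood for that picture, good to about 4 mm: the middle of the surface that is visible of it).
- bot.trace(label, camera): "mask" (384x512 bool, what is visible of it).
The state is a dict: "time_s": time; "joint_positions": joint angles; "qvel": joint speeds; "tau": joint torques, N m; "position": TCP position; "tcp_rot": TCP orientation; "force": force on the tool from outside, world axes, zero at the start; "moment": the same for the moment, N m; "opening": opening from 0.0 (shut) to 1.0 (fully open); "grasp_force": force on a finger pad.
Only numpy, scipy, OpenCV 4.12 (cv2) and the standard library are available. Lean on these libraries where they do the work, as an engineer would, in place of code of your own. Each camera call takes 0.05 s, during which the arm holds its last target. There are 200 camera calls.

### The job

Put the brushes away for the next class: slide the cover of the brush case fully open, lay every brush that lies in or beside the flat wooden tray lengthwise in the cradles of a stacking tray, midway between its ends, one to a tray (the tray fixed in the bottom of the case counts too), and stack all the loose trays on that bottom tray so that each sits fully home between the corner brackets of the one below. Then slide the cover fully shut; leave the ink bottle and the water dropper where they are.

Things in the scene. Friction and masses are not known exactly. Their poses are not given: they have to be found in the camera images.
- case_bed (a point): centre of the underside of the bottom tray, a tray like tray_a fixed in the open front part of the wooden case, 8.5 mm above the table, axes as tray_a; x points from the robot to the rear. The open compartment reaches 72 mm either way in x, 124 mm in y; its walls and rails end 102 mm above this point; the rear part of the case reaches x = 230 mm. Differs in each start, never moves
- cover (a joint): clear sliding cover of the case, in m: 0 shut against the front stop, 0.15 fully open (back over the rear part of the case). It slides along case_bed's x, stays where it is left and takes about 2 N to move
- cover_grip (a point): middle of the wooden grip bar on the cover, which moves with it: 12 mm thick in case_bed's x, 80 mm long in its y, 12 mm high, on two posts 30 mm either side of the middle; the cover's plate lies 22 mm below this point
- tray_a: loose wooden brush tray, 66 mm wide (x), 212 mm long (y), walls 20 mm high and 4 mm thick, floor 3 mm, about 0.12 kg; grasp across the 66 mm at mid length. Origin: centre of its underside, z up. End for end it is the same. Steel brackets at the four corners stand 8 mm above the rim (80 x 226 mm over all)
- tray_b: loose tray, the same as tray_a; starts stacked on top of tray_a. Stacking: a tray's foot drops between the corner brackets of the tray below, which splay outward (1 mm play each way at the bottom, 3 mm at the top), and rests on its rim, so stacked trays stand 20 mm apart in height. None if absent
- tray_c: loose tray, the same as tray_a. Inside each tray, at y = -42 and +42 mm, stands a cradle: two splayed prongs about the tray's centre line, 16 mm apart at the foot and 22 mm at the top, 13 mm above the tray's underside. A brush lying in both cradles has its underside 6 mm above the tray's underside, its top below the rim. None if absent
- brush_a: loose writing brush, 181 mm long (y), shaft 8 mm wide and 10 mm high, about 20 g, lying flat. Origin: centre of its underside at the middle of its length; the hair is at -y. Its centre of mass is at y = +14 mm: grasp the shaft there. The shaft reaches from y = -51 to +79 mm; either end may point either way in a tray. None if absent
- brush_b: loose writing brush, 177 mm long (y), shaft from y = -55 to +77 mm, centre of mass at y = +11 mm, otherwise like brush_a. brush_a and brush_b start in a fixed flat wooden tray, 110 x 270 mm (floor 4 mm, rim 14 mm above the table), brush_c on the table beside it. None if absent
- brush_c: loose writing brush, the same as brush_a. None if absent
- ink_bottle: tall squeeze bottle of ink standing behind the work, 48 mm across, 128 mm high; origin at the centre of its underside; not to be disturbed
- water_dropper: porcelain water dropper, 55 x 69 x 34 mm, behind the work; origin at the centre of its underside; not to be disturbed

How it is judged (in metres and radians):
On the way, in this order (a step that is already met when the one before it is completed fails the run):
1. the cover of the case is slid fully open (value of joint cover above 0.135 m), for 0.2 s.
2. with the cover open, every brush lies in the cradles of a tray and all the trays stand stacked and interlocked on the bottom tray of the case (value of joint cover above 0.135 m and ((x of brush_a in the frame of case_bed between -0.0065 and 0.0065 m and y of brush_a in the frame of case_bed between -0.012 and 0.012 m and z of brush_a in the frame of case_bed between 0.003 and 0.01 m and angle between the y axis of brush_a and the y axis of case_bed, either way round below 0.1 rad) or (x of brush_a in the frame of tray_a between -0.0065 and 0.0065 m and y of brush_a in the frame of tray_a between -0.012 and 0.012 m and z of brush_a in the frame of tray_a between 0.003 and 0.01 m and angle between the y axis of brush_a and the y axis of tray_a, either way round below 0.1 rad) or (x of brush_a in the frame of tray_b between -0.0065 and 0.0065 m and y of brush_a in the frame of tray_b between -0.012 and 0.012 m and z of brush_a in the frame of tray_b between 0.003 and 0.01 m and angle between the y axis of brush_a and the y axis of tray_b, either way round below 0.1 rad) or (x of brush_a in the frame of tray_c between -0.0065 and 0.0065 m and y of brush_a in the frame of tray_c between -0.012 and 0.012 m and z of brush_a in the frame of tray_c between 0.003 and 0.01 m and angle between the y axis of brush_a and the y axis of tray_c, either way round below 0.1 rad)) and ((x of brush_b in the frame of case_bed between -0.0065 and 0.0065 m and y of brush_b in the frame of case_bed between -0.012 and 0.012 m and z of brush_b in the frame of case_bed between 0.003 and 0.01 m and angle between the y axis of brush_b and the y axis of case_bed, either way round below 0.1 rad) or (x of brush_b in the frame of tray_a between -0.0065 and 0.0065 m and y of brush_b in the frame of tray_a between -0.012 and 0.012 m and z of brush_b in the frame of tray_a between 0.003 and 0.01 m and angle between the y axis of brush_b and the y axis of tray_a, either way round below 0.1 rad) or (x of brush_b in the frame of tray_b between -0.0065 and 0.0065 m and y of brush_b in the frame of tray_b between -0.012 and 0.012 m and z of brush_b in the frame of tray_b between 0.003 and 0.01 m and angle between the y axis of brush_b and the y axis of tray_b, either way round below 0.1 rad) or (x of brush_b in the frame of tray_c between -0.0065 and 0.0065 m and y of brush_b in the frame of tray_c between -0.012 and 0.012 m and z of brush_b in the frame of tray_c between 0.003 and 0.01 m and angle between the y axis of brush_b and the y axis of tray_c, either way round below 0.1 rad)) and ((x of brush_c in the frame of case_bed between -0.0065 and 0.0065 m and y of brush_c in the frame of case_bed between -0.012 and 0.012 m and z of brush_c in the frame of case_bed between 0.003 and 0.01 m and angle between the y axis of brush_c and the y axis of case_bed, either way round below 0.1 rad) or (x of brush_c in the frame of tray_a between -0.0065 and 0.0065 m and y of brush_c in the frame of tray_a between -0.012 and 0.012 m and z of brush_c in the frame of tray_a between 0.003 and 0.01 m and angle between the y axis of brush_c and the y axis of tray_a, either way round below 0.1 rad) or (x of brush_c in the frame of tray_b between -0.0065 and 0.0065 m and y of brush_c in the frame of tray_b between -0.012 and 0.012 m and z of brush_c in the frame of tray_b between 0.003 and 0.01 m and angle between the y axis of brush_c and the y axis of tray_b, either way round below 0.1 rad) or (x of brush_c in the frame of tray_c between -0.0065 and 0.0065 m and y of brush_c in the frame of tray_c between -0.012 and 0.012 m and z of brush_c in the frame of tray_c between 0.003 and 0.01 m and angle between the y axis of brush_c and the y axis of tray_c, either way round below 0.1 rad)) and ((x of tray_a in the frame of case_bed between -0.004 and 0.004 m and y of tray_a in the frame of case_bed between -0.004 and 0.004 m and z of tray_a in the frame of case_bed between 0.0178 and 0.0222 m and angle between the y axis of tray_a and the y axis of case_bed, either way round below 0.04 rad and angle between the z axis of tray_a and the z axis of case_bed, either way round below 0.03 rad) or (x of tray_a in the frame of tray_b between -0.004 and 0.004 m and y of tray_a in the frame of tray_b between -0.004 and 0.004 m and z of tray_a in the frame of tray_b between 0.0178 and 0.0222 m and angle between the y axis of tray_a and the y axis of tray_b, either way round below 0.04 rad and angle between the z axis of tray_a and the z axis of tray_b, either way round below 0.03 rad) or (x of tray_a in the frame of tray_c between -0.004 and 0.004 m and y of tray_a in the frame of tray_c between -0.004 and 0.004 m and z of tray_a in the frame of tray_c between 0.0178 and 0.0222 m and angle between the y axis of tray_a and the y axis of tray_c, either way round below 0.04 rad and angle between the z axis of tray_a and the z axis of tray_c, either way round below 0.03 rad)) and ((x of tray_b in the frame of case_bed between -0.004 and 0.004 m and y of tray_b in the frame of case_bed between -0.004 and 0.004 m and z of tray_b in the frame of case_bed between 0.0178 and 0.0222 m and angle between the y axis of tray_b and the y axis of case_bed, either way round below 0.04 rad and angle between the z axis of tray_b and the z axis of case_bed, either way round below 0.03 rad) or (x of tray_b in the frame of tray_a between -0.004 and 0.004 m and y of tray_b in the frame of tray_a between -0.004 and 0.004 m and z of tray_b in the frame of tray_a between 0.0178 and 0.0222 m and angle between the y axis of tray_b and the y axis of tray_a, either way round below 0.04 rad and angle between the z axis of tray_b and the z axis of tray_a, either way round below 0.03 rad) or (x of tray_b in the frame of tray_c between -0.004 and 0.004 m and y of tray_b in the frame of tray_c between -0.004 and 0.004 m and z of tray_b in the frame of tray_c between 0.0178 and 0.0222 m and angle between the y axis of tray_b and the y axis of tray_c, either way round below 0.04 rad and angle between the z axis of tray_b and the z axis of tray_c, either way round below 0.03 rad)) and ((x of tray_c in the frame of case_bed between -0.004 and 0.004 m and y of tray_c in the frame of case_bed between -0.004 and 0.004 m and z of tray_c in the frame of case_bed between 0.0178 and 0.0222 m and angle between the y axis of tray_c and the y axis of case_bed, either way round below 0.04 rad and angle between the z axis of tray_c and the z axis of case_bed, either way round below 0.03 rad) or (x of tray_c in the frame of tray_a between -0.004 and 0.004 m and y of tray_c in the frame of tray_a between -0.004 and 0.004 m and z of tray_c in the frame of tray_a between 0.0178 and 0.0222 m and angle between the y axis of tray_c and the y axis of tray_a, either way round below 0.04 rad and angle between the z axis of tray_c and the z axis of tray_a, either way round below 0.03 rad) or (x of tray_c in the frame of tray_b between -0.004 and 0.004 m and y of tray_c in the frame of tray_b between -0.004 and 0.004 m and z of tray_c in the frame of tray_b between 0.0178 and 0.0222 m and angle between the y axis of tray_c and the y axis of tray_b, either way round below 0.04 rad and angle between the z axis of tray_c and the z axis of tray_b, either way round below 0.03 rad))), for 0.3 s.
At the end, for the whole second after the job is handed in: The cover is shut (6 mm); each tray stands home on the case's bottom tray or another tray (4 mm sideways, 2.2 mm in height, 0.03 rad); each brush lies in both cradles of a tray (6.5 mm of its centre line, 12 mm lengthwise, 0.1 rad); all at rest (value of joint cover below 0.006 m and ((x of brush_a in the frame of case_bed between -0.0065 and 0.0065 m and y of brush_a in the frame of case_bed between -0.012 and 0.012 m and z of brush_a in the frame of case_bed between 0.003 and 0.01 m and angle between the y axis of brush_a and the y axis of case_bed, either way round below 0.1 rad) or (x of brush_a in the frame of tray_a between -0.0065 and 0.0065 m and y of brush_a in the frame of tray_a between -0.012 and 0.012 m and z of brush_a in the frame of tray_a between 0.003 and 0.01 m and angle between the y axis of brush_a and the y axis of tray_a, either way round below 0.1 rad) or (x of brush_a in the frame of tray_b between -0.0065 and 0.0065 m and y of brush_a in the frame of tray_b between -0.012 and 0.012 m and z of brush_a in the frame of tray_b between 0.003 and 0.01 m and angle between the y axis of brush_a and the y axis of tray_b, either way round below 0.1 rad) or (x of brush_a in the frame of tray_c between -0.0065 and 0.0065 m and y of brush_a in the frame of tray_c between -0.012 and 0.012 m and z of brush_a in the frame of tray_c between 0.003 and 0.01 m and angle between the y axis of brush_a and the y axis of tray_c, either way round below 0.1 rad)) and ((x of brush_b in the frame of case_bed between -0.0065 and 0.0065 m and y of brush_b in the frame of case_bed between -0.012 and 0.012 m and z of brush_b in the frame of case_bed between 0.003 and 0.01 m and angle between the y axis of brush_b and the y axis of case_bed, either way round below 0.1 rad) or (x of brush_b in the frame of tray_a between -0.0065 and 0.0065 m and y of brush_b in the frame of tray_a between -0.012 and 0.012 m and z of brush_b in the frame of tray_a between 0.003 and 0.01 m and angle between the y axis of brush_b and the y axis of tray_a, either way round below 0.1 rad) or (x of brush_b in the frame of tray_b between -0.0065 and 0.0065 m and y of brush_b in the frame of tray_b between -0.012 and 0.012 m and z of brush_b in the frame of tray_b between 0.003 and 0.01 m and angle between the y axis of brush_b and the y axis of tray_b, either way round below 0.1 rad) or (x of brush_b in the frame of tray_c between -0.0065 and 0.0065 m and y of brush_b in the frame of tray_c between -0.012 and 0.012 m and z of brush_b in the frame of tray_c between 0.003 and 0.01 m and angle between the y axis of brush_b and the y axis of tray_c, either way round below 0.1 rad)) and ((x of brush_c in the frame of case_bed between -0.0065 and 0.0065 m and y of brush_c in the frame of case_bed between -0.012 and 0.012 m and z of brush_c in the frame of case_bed between 0.003 and 0.01 m and angle between the y axis of brush_c and the y axis of case_bed, either way round below 0.1 rad) or (x of brush_c in the frame of tray_a between -0.0065 and 0.0065 m and y of brush_c in the frame of tray_a between -0.012 and 0.012 m and z of brush_c in the frame of tray_a between 0.003 and 0.01 m and angle between the y axis of brush_c and the y axis of tray_a, either way round below 0.1 rad) or (x of brush_c in the frame of tray_b between -0.0065 and 0.0065 m and y of brush_c in the frame of tray_b between -0.012 and 0.012 m and z of brush_c in the frame of tray_b between 0.003 and 0.01 m and angle between the y axis of brush_c and the y axis of tray_b, either way round below 0.1 rad) or (x of brush_c in the frame of tray_c between -0.0065 and 0.0065 m and y of brush_c in the frame of tray_c between -0.012 and 0.012 m and z of brush_c in the frame of tray_c between 0.003 and 0.01 m and angle between the y axis of brush_c and the y axis of tray_c, either way round below 0.1 rad)) and ((x of tray_a in the frame of case_bed between -0.004 and 0.004 m and y of tray_a in the frame of case_bed between -0.004 and 0.004 m and z of tray_a in the frame of case_bed between 0.0178 and 0.0222 m and angle between the y axis of tray_a and the y axis of case_bed, either way round below 0.04 rad and angle between the z axis of tray_a and the z axis of case_bed, either way round below 0.03 rad) or (x of tray_a in the frame of tray_b between -0.004 and 0.004 m and y of tray_a in the frame of tray_b between -0.004 and 0.004 m and z of tray_a in the frame of tray_b between 0.0178 and 0.0222 m and angle between the y axis of tray_a and the y axis of tray_b, either way round below 0.04 rad and angle between the z axis of tray_a and the z axis of tray_b, either way round below 0.03 rad) or (x of tray_a in the frame of tray_c between -0.004 and 0.004 m and y of tray_a in the frame of tray_c between -0.004 and 0.004 m and z of tray_a in the frame of tray_c between 0.0178 and 0.0222 m and angle between the y axis of tray_a and the y axis of tray_c, either way round below 0.04 rad and angle between the z axis of tray_a and the z axis of tray_c, either way round below 0.03 rad)) and ((x of tray_b in the frame of case_bed between -0.004 and 0.004 m and y of tray_b in the frame of case_bed between -0.004 and 0.004 m and z of tray_b in the frame of case_bed between 0.0178 and 0.0222 m and angle between the y axis of tray_b and the y axis of case_bed, either way round below 0.04 rad and angle between the z axis of tray_b and the z axis of case_bed, either way round below 0.03 rad) or (x of tray_b in the frame of tray_a between -0.004 and 0.004 m and y of tray_b in the frame of tray_a between -0.004 and 0.004 m and z of tray_b in the frame of tray_a between 0.0178 and 0.0222 m and angle between the y axis of tray_b and the y axis of tray_a, either way round below 0.04 rad and angle between the z axis of tray_b and the z axis of tray_a, either way round below 0.03 rad) or (x of tray_b in the frame of tray_c between -0.004 and 0.004 m and y of tray_b in the frame of tray_c between -0.004 and 0.004 m and z of tray_b in the frame of tray_c between 0.0178 and 0.0222 m and angle between the y axis of tray_b and the y axis of tray_c, either way round below 0.04 rad and angle between the z axis of tray_b and the z axis of tray_c, either way round below 0.03 rad)) and ((x of tray_c in the frame of case_bed between -0.004 and 0.004 m and y of tray_c in the frame of case_bed between -0.004 and 0.004 m and z of tray_c in the frame of case_bed between 0.0178 and 0.0222 m and angle between the y axis of tray_c and the y axis of case_bed, either way round below 0.04 rad and angle between the z axis of tray_c and the z axis of case_bed, either way round below 0.03 rad) or (x of tray_c in the frame of tray_a between -0.004 and 0.004 m and y of tray_c in the frame of tray_a between -0.004 and 0.004 m and z of tray_c in the frame of tray_a between 0.0178 and 0.0222 m and angle between the y axis of tray_c and the y axis of tray_a, either way round below 0.04 rad and angle between the z axis of tray_c and the z axis of tray_a, either way round below 0.03 rad) or (x of tray_c in the frame of tray_b between -0.004 and 0.004 m and y of tray_c in the frame of tray_b between -0.004 and 0.004 m and z of tray_c in the frame of tray_b between 0.0178 and 0.0222 m and angle between the y axis of tray_c and the y axis of tray_b, either way round below 0.04 rad and angle between the z axis of tray_c and the z axis of tray_b, either way round below 0.03 rad)) and linear speed of each of tray_a, tray_b, tray_c, brush_a, brush_b, brush_c below 0.02 m/s); the robot touches nothing.
It fails at once if the ink bottle is pushed more than 3 cm from its place (distance of ink_bottle from where it was at the start of the episode above 0.03 m).
It fails at once if the water dropper is pushed more than 3 cm from its place (distance of water_dropper from where it was at the start of the episode above 0.03 m).
Of tray_b, tray_c only 1 to 2 are there at a start; the rules pass over those that are not, and their reading is None.
Of brush_a, brush_b, brush_c only 2 to 3 are there at a start; the rules pass over those that are not, and their reading is None.
At some moment in a run one of tray_a, tray_b, tray_c may be knocked a few centimetres aside while the robot is not near it.
It also fails if it takes over 210 s, if anything falls off the work surface, if the arm or the gripper's body presses on something with over 40 N, if the wrist force passes 120 N, or if a joint passes its speed limit or range.

## Working session

There is one attempt and no reset: what is moved stays moved. The work goes in short steps, Python scripts to look and compute and a tool call to move; the robot and the scene stay as the last step left them, time stands still between calls to the robot, and variables do not carry over. Pictures are saved under pics/ and viewed, at most 14 in all, crops included, and the job is handed in when it is done.

Besides the shell and the picture viewer there is one more tool, called after ">>>" as name(argument=value, ...) on one line, values as JSON. move_arm: Moves the arm, as the interface text tells. Its arguments: {"type":"object","properties":{"increments":{"type":"array"}},"required":["increments"]}

```bash
ls; mkdir -p pics; cat > h.py <<'E'
import numpy as np, cv2
from rig import bot
def cap(n,name=None):
    im,d=bot.capture(n)
    if name: cv2.imwrite(f'pics/{name}.png',im[:,:,::-1])
    return im,d
def world(n,d):
    m=bot.camera_model(n);K=np.array(m['intrinsics']);R=cv2.Rodrigues(np.array(m['rvec'],float))[0];t=np.array(m['tvec'],float).ravel()
    v,u=np.indices(d.shape);p=np.stack([(u-K[0,2])/K[0,0]*d,(v-K[1,2])/K[1,1]*d,d],-1)
    return (p-t)@R
E
python3 - <<'E'
from h import *
for n in ('top','scene'):
    im,d=cap(n,n+'0'); W=world(n,d); np.savez(n+'0',im=im,d=d,W=W)
    m=bot.camera_model(n);R=cv2.Rodrigues(np.array(m['rvec'],float))[0];print(n,-R.T@np.array(m['tvec']).ravel(),R[2],m['intrinsics'])
s=bot.read_state();print(s['time_s'],s['position'],s['tcp_rot'],s['opening'])
E
```

```text
pics
top [0.44930463 0.00335973 1.38451199] [ 0.13226028  0.02433019 -0.99091637] [[494.80474404   0.         250.63737139]
 [  0.         494.80474404 194.29425829]
 [  0.           0.           1.        ]]
scene [-0.0797008   0.67059944  0.80545484] [ 0.5817465  -0.53973324 -0.60848915] [[363.47049802   0.         254.33181007]
 [  0.         363.47049802 191.62986735]
 [  0.           0.           1.        ]]
0.1 [ 0.17378668 -0.59967437  0.22166786] [[ 9.60562932e-01  2.78062618e-01 -1.86552040e-04]
 [ 2.78062446e-01 -9.60561033e-01  1.94388133e-03]
 [ 3.61326111e-04 -1.91909347e-03 -9.99998093e-01]] 1.0023613588755345
```

View pics/top0.png

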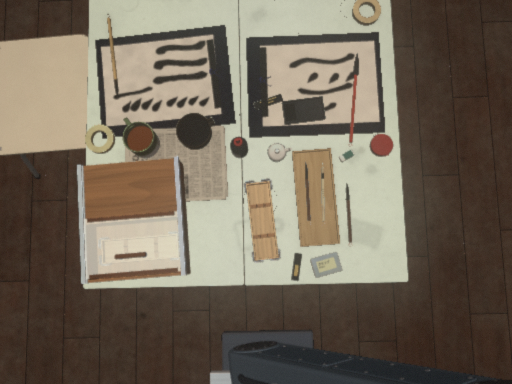

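View pics/scene0.png

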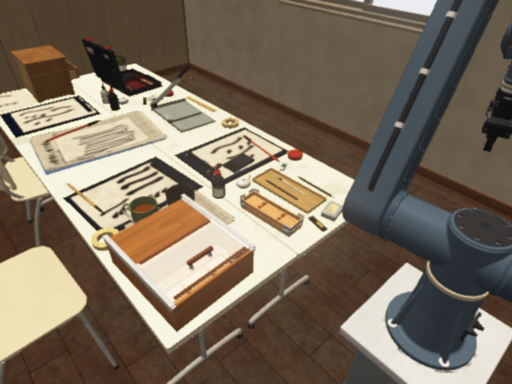

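Top view: the case is at left with its grip bar at (130,255) and the cover shut. There is one tray stack at (262,220). Two brushes lie in the flat tray at (307,190) and (322,190), and a third lies beside it at (348,213).

```bash
cat >> h.py <<'E'
def rect(P):
    P=np.asarray(P)[:,:2]; (c,s,a)=cv2.minAreaRect((P*1000).astype(np.float32))
    b=cv2.boxPoints((c,s,a)); e=b[1]-b[0]; f=b[2]-b[1]
    l=e if np.linalg.norm(e)>np.linalg.norm(f) else f
    if l[1]<0:l=-l
    return np.round(c,1),np.round(sorted(s),1),'yaw(y-axis) deg %.1f'%np.degrees(np.arctan2(-l[0],l[1]))
E
python3 - <<'E'
from h import *
z=np.load('top0.npz');W=z['W'];im=z['im']
def px(u,v): print((u,v),np.round(W[v,u]*1000),im[v,u])
for p in [(130,255),(130,265),(262,220),(307,200),(322,200),(348,213),(130,190),(90,250),(180,250),(240,148),(277,152),(400,250),(300,215),(130,277),(85,275),(186,270),(80,170)]: px(*p)
for l in ['cover_grip','tray_a','brush_a','ink_bottle','water_dropper']:
    for r in bot.trace(l,'top'):
        m=r['mask']; P=W[m&(z['d']>0)]
        print(l,round(r['conf'],2),m.sum(),rect(P),'z',np.round(np.percentile(P[:,2],[5,50,95])*1000))
# brushes
E
```

```text
(130, 255) [469. 343. 132.] [102  75  58]
(130, 265) [444. 350. 104.] [208 195 176]
(262, 220) [559.   7.  20.] [190 157 115]
(307, 200) [ 612. -119.   14.] [97 78 64]
(322, 200) [ 611. -161.   14.] [172 155 122]
(348, 213) [ 574. -233.    5.] [94 79 66]
(130, 190) [641. 354.  98.] [140 101  68]
(90, 250) [485. 456. 102.] [185 177 163]
(180, 250) [480. 220. 109.] [183 185 182]
(240, 148) [750.  61.  82.] [60 57 49]
(277, 152) [745. -39.  39.] [147 146 135]
(400, 250) [ 468. -371.    1.] [198 201 178]
(300, 215) [ 572. -100.   -3.] [161 135  96]
(130, 277) [413. 352.  96.] [137 101  72]
(85, 275) [421. 466. 107.] [148 146 137]
(186, 270) [428. 207.  92.] [85 80 72]
(80, 170) [697. 486. 106.] [170 172 169]
cover_grip 0.7 2076 (array([562.5,  10. ]), array([ 79.9, 233.8]), 'yaw(y-axis) deg -84.6') z [17. 23. 43.]
cover_grip 0.61 5669 (array([496.6, 348.4]), array([156.1, 248. ]), 'yaw(y-axis) deg 3.7') z [ 99. 103. 109.]
tray_a 0.63 1931 (array([559.5,   8.7]), array([ 74.5, 222.3]), 'yaw(y-axis) deg -84.6') z [17. 23. 41.]
tray_a 0.31 5676 (array([495.6, 348.3]), array([158.1, 248. ]), 'yaw(y-axis) deg 3.7') z [ 99. 103. 109.]
brush_a 0.77 189 (array([ 571.6, -233.1]), array([ 10.3, 156.5]), 'yaw(y-axis) deg -89.5') z [ 2.  7. 12.]
brush_a 0.75 35 (array([ 589.9, -121.2]), array([ 3.7, 56.7]), 'yaw(y-axis) deg -88.5') z [ 8. 13. 18.]
brush_a 0.59 160 (array([ 627.6, -163.9]), array([  9.2, 149.5]), 'yaw(y-axis) deg 88.0') z [ 6. 11. 15.]
ink_bottle 0.76 301 (array([760.3,  65.6]), array([44.1, 46.3]), 'yaw(y-axis) deg 48.9') z [ 19.  76. 112.]
water_dropper 0.67 277 (array([748.4, -42.4]), array([49.9, 55.9]), 'yaw(y-axis) deg -2.3') z [14. 23. 31.]
```

```bash
python3 - <<'E'
import cv2
i=cv2.imread('pics/top0.png')
a=cv2.resize(i[140:285,235:365],None,fx=4,fy=4,interpolation=cv2.INTER_CUBIC)
cv2.imwrite('pics/crop1.png',a)
E
```

```text
(no output)
```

View pics/crop1.png

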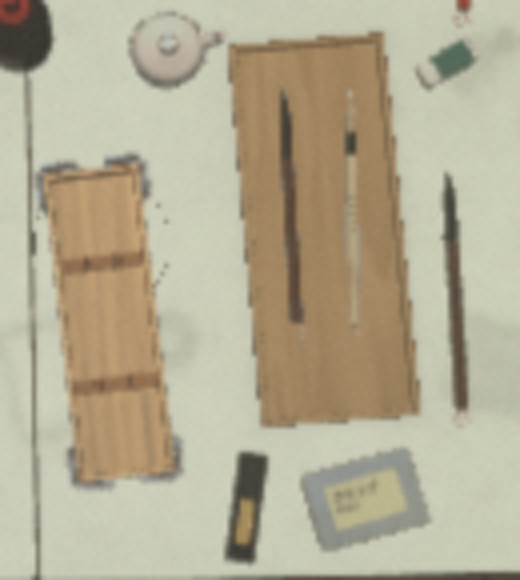

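The stack is two trays, with the rim at z≈40. All three brushes point their hair away from the robot. Next I'll measure the grip bar and the brush lines.

```bash
cat >> h.py <<'E'
def pix2w(n,u,v,z):
    m=bot.camera_model(n);K=np.array(m['intrinsics']);R=cv2.Rodrigues(np.array(m['rvec'],float))[0];t=np.array(m['tvec'],float).ravel()
    C=-R.T@t; r=R.T@np.array([(u-K[0,2])/K[0,0],(v-K[1,2])/K[1,1],1]); return C+r*(z-C[2])/r[2]
def plan(x,y,z,yaw,pose=None):
    """rows (mm, rad) from current pose to TCP x,y,z mm with tool x axis at world yaw deg"""
    s=bot.read_state(); p=np.array(s['position'])*1000;R=np.array(s['tcp_rot'])
    cy=np.degrees(np.arctan2(R[1,0],R[0,0]))
    if pose is not None: p,cy=np.array(pose[:3],float),pose[3]
    t=np.array([x,y,z],float); d=(cy-yaw+180)%360-180
    n=max(1,int(np.ceil(max(np.linalg.norm(t-p)/41,abs(d)/7.0))))
    print('from',np.round(p,1),round(cy,2),'roll deg',round(d,1),'n',n)
    r=np.radians(d)/n; step=(t-p)/n; out=[]
    for i in range(n):
        a=np.radians(cy)-i*r
        u=np.array([step[0]*np.cos(a)+step[1]*np.sin(a), step[0]*np.sin(a)-step[1]*np.cos(a), -step[2]])
        out.append('{"xyz":[%.1f,%.1f,%.1f],"roll":%.4f}'%(*u,r))
    for i in range(0,n,5): print('  ['+','.join(out[i:i+5])+']')
    return [x,y,z,yaw]
E
python3 - <<'E'
from h import *
z=np.load('top0.npz');W=z['W'];im=z['im']
m=(W[...,2]>.119)&(W[...,2]<.16)&(abs(W[...,0]-.47)<.06)&(abs(W[...,1]-.345)<.08)
print(m.sum(),rect(W[m]),np.percentile(W[m][:,2],[10,50,90]))
for nm,t,e,z0,L in [('c',(447,172),(459,410),.005,169.5),('tray-dark',(283,88),(297,322),.009,165.5),('light',(350,90),(354,327),.009,165.5)]:
    A=pix2w('top',235+t[0]/4-.4,140+t[1]/4-.4,z0)*1000;B=pix2w('top',235+e[0]/4-.4,140+e[1]/4-.4,z0)*1000
    u=(B-A)/np.linalg.norm(B-A); print(nm,A.round(1),B.round(1),np.linalg.norm(B-A).round(1),'dir y ang',np.degrees(np.arctan2(u[1],u[0])).round(2),'mid',(B-u*78).round(1),'com',(B-u*65.5).round(1))
# front wall/edges of the case: points z>85
m=(W[...,2]>.085)&(W[...,1]>.18)&(W[...,1]<.52)&(W[...,0]<.72); print(rect(W[m]))
s=bot.read_state()
p=plan(430,345,240,3.7); plan(430,345,122,3.7,p)
E
```

```text
149 (array([468.7, 344.9]), array([11.8, 80.5]), 'yaw(y-axis) deg 3.5') [0.12689258 0.13007483 0.13378258]
c [ 659.6 -232.2    5. ] [ 493.2 -232.6    5. ] 166.4 dir y ang -179.88 mid [ 571.2 -232.4    5. ] com [ 558.7 -232.4    5. ]
tray-dark [ 722.  -119.3    9. ] [ 556.5 -122.9    9. ] 165.5 dir y ang -178.74 mid [ 634.4 -121.2    9. ] com [ 621.9 -121.5    9. ]
light [ 719.2 -166.3    9. ] [ 552.  -162.2    9. ] 167.2 dir y ang 178.6 mid [ 630.  -164.1    9. ] com [ 617.5 -163.8    9. ]
(array([563.7, 351. ]), array([272.1, 312.3]), 'yaw(y-axis) deg -86.6')
from [ 173.8 -600.2  222.3] 16.15 roll deg 12.4 n 24
  [{"xyz":[21.2,-34.9,-0.7],"roll":0.0091},{"xyz":[20.9,-35.1,-0.7],"roll":0.0091},{"xyz":[20.6,-35.2,-0.7],"roll":0.0091},{"xyz":[20.3,-35.4,-0.7],"roll":0.0091},{"xyz":[19.9,-35.6,-0.7],"roll":0.0091}]
  [{"xyz":[19.6,-35.8,-0.7],"roll":0.0091},{"xyz":[19.3,-36.0,-0.7],"roll":0.0091},{"xyz":[19.0,-36.1,-0.7],"roll":0.0091},{"xyz":[18.6,-36.3,-0.7],"roll":0.0091},{"xyz":[18.3,-36.5,-0.7],"roll":0.0091}]
  [{"xyz":[18.0,-36.6,-0.7],"roll":0.0091},{"xyz":[17.6,-36.8,-0.7],"roll":0.0091},{"xyz":[17.3,-37.0,-0.7],"roll":0.0091},{"xyz":[17.0,-37.1,-0.7],"roll":0.0091},{"xyz":[16.6,-37.3,-0.7],"roll":0.0091}]
  [{"xyz":[16.3,-37.4,-0.7],"roll":0.0091},{"xyz":[16.0,-37.6,-0.7],"roll":0.0091},{"xyz":[15.6,-37.7,-0.7],"roll":0.0091},{"xyz":[15.3,-37.8,-0.7],"roll":0.0091},{"xyz":[14.9,-38.0,-0.7],"roll":0.0091}]
  [{"xyz":[14.6,-38.1,-0.7],"roll":0.0091},{"xyz":[14.2,-38.2,-0.7],"roll":0.0091},{"xyz":[13.9,-38.4,-0.7],"roll":0.0091},{"xyz":[13.5,-38.5,-0.7],"roll":0.0091}]
from [430. 345. 240.] 3.7 roll deg 0.0 n 3
  [{"xyz":[0.0,0.0,39.3],"roll":0.0000},{"xyz":[0.0,0.0,39.3],"roll":0.0000},{"xyz":[0.0,0.0,39.3],"roll":0.0000}]
```

```bash
python3 - <<'E'
from h import *
p=plan(450,-300,240,3.6); p=plan(430,345,240,3.6,p)
E
```

```text
from [ 173.8 -600.2  222.3] 16.15 roll deg 12.5 n 10
  [{"xyz":[34.9,-21.2,-1.8],"roll":0.0219},{"xyz":[34.4,-21.9,-1.8],"roll":0.0219},{"xyz":[33.9,-22.7,-1.8],"roll":0.0219},{"xyz":[33.4,-23.4,-1.8],"roll":0.0219},{"xyz":[32.9,-24.1,-1.8],"roll":0.0219}]
  [{"xyz":[32.4,-24.8,-1.8],"roll":0.0219},{"xyz":[31.8,-25.5,-1.8],"roll":0.0219},{"xyz":[31.2,-26.2,-1.8],"roll":0.0219},{"xyz":[30.7,-26.9,-1.8],"roll":0.0219},{"xyz":[30.1,-27.6,-1.8],"roll":0.0219}]
from [ 450. -300.  240.] 3.6 roll deg 0.0 n 16
  [{"xyz":[1.3,-40.3,-0.0],"roll":0.0000},{"xyz":[1.3,-40.3,-0.0],"roll":0.0000},{"xyz":[1.3,-40.3,-0.0],"roll":0.0000},{"xyz":[1.3,-40.3,-0.0],"roll":0.0000},{"xyz":[1.3,-40.3,-0.0],"roll":0.0000}]
  [{"xyz":[1.3,-40.3,-0.0],"roll":0.0000},{"xyz":[1.3,-40.3,-0.0],"roll":0.0000},{"xyz":[1.3,-40.3,-0.0],"roll":0.0000},{"xyz":[1.3,-40.3,-0.0],"roll":0.0000},{"xyz":[1.3,-40.3,-0.0],"roll":0.0000}]
  [{"xyz":[1.3,-40.3,-0.0],"roll":0.0000},{"xyz":[1.3,-40.3,-0.0],"roll":0.0000},{"xyz":[1.3,-40.3,-0.0],"roll":0.0000},{"xyz":[1.3,-40.3,-0.0],"roll":0.0000},{"xyz":[1.3,-40.3,-0.0],"roll":0.0000}]
  [{"xyz":[1.3,-40.3,-0.0],"roll":0.0000}]
```

>>> move_arm(increments=[{"xyz":[35,-21,-2],"roll":0.022,"grip":0},{"xyz":[34,-22,-2],"roll":0.022,"grip":0},{"xyz":[34,-23,-2],"roll":0.022,"grip":0},{"xyz":[33,-23,-2],"roll":0.022,"grip":0},{"xyz":[33,-24,-2],"roll":0.022,"grip":0}])

```text
time_s: 0.77
position: [0.3123, -0.4492, 0.2327]
tcp_rot: [[0.986, 0.169, 0.0], [0.169, -0.986, -0.0], [0.0, 0.0, -1.0]]
force: [0.9, 0.0, -0.3]
opening: 0.706
grasp_force: 0.0
```

>>> move_arm(increments=[{"xyz":[32,-25,-2],"roll":0.022,"grip":0},{"xyz":[32,-25,-2],"roll":0.022,"grip":0},{"xyz":[31,-26,-2],"roll":0.022,"grip":0},{"xyz":[31,-27,-2],"roll":0.022,"grip":0},{"xyz":[30,-28,-2],"roll":0.021,"grip":0}])

```text
time_s: 1.18
position: [0.4508, -0.2992, 0.2429]
tcp_rot: [[0.998, 0.061, 0.0], [0.061, -0.998, -0.0], [0.0, 0.0, -1.0]]
force: [1.0, -0.9, 0.3]
opening: 0.326
grasp_force: 0.0
```

>>> move_arm(increments=[{"xyz":[1,-40,0],"roll":0,"grip":0},{"xyz":[1,-40,0],"roll":0,"grip":0},{"xyz":[1,-40,0],"roll":0,"grip":0},{"xyz":[1,-40,0],"roll":0,"grip":0},{"xyz":[1,-40,0],"roll":0,"grip":0}])

```text
time_s: 1.6
position: [0.4417, -0.099, 0.2427]
tcp_rot: [[0.998, 0.062, 0.0], [0.062, -0.998, -0.0], [0.0, 0.0, -1.0]]
force: [0.4, 0.4, -0.6]
opening: 0.019
grasp_force: 0.0
```

>>> move_arm(increments=[{"xyz":[1,-40,0],"roll":0,"grip":0},{"xyz":[1,-40,0],"roll":0,"grip":0},{"xyz":[1,-40,0],"roll":0,"grip":0},{"xyz":[1,-40,0],"roll":0,"grip":0},{"xyz":[1,-40,0],"roll":0,"grip":0}])

```text
time_s: 2.02
position: [0.4342, 0.101, 0.2429]
tcp_rot: [[0.998, 0.063, 0.001], [0.063, -0.998, -0.0], [0.001, 0.0, -1.0]]
force: [-0.4, -0.6, -0.6]
opening: 0.004
grasp_force: 0.0
```

>>> move_arm(increments=[{"xyz":[1,-40,0],"roll":0,"grip":0},{"xyz":[1,-40,0],"roll":0,"grip":0},{"xyz":[1,-40,0],"roll":0,"grip":0},{"xyz":[1,-40,0],"roll":0,"grip":0},{"xyz":[1,-40,0],"roll":0,"grip":0}])

```text
time_s: 2.43
position: [0.4264, 0.3011, 0.2428]
tcp_rot: [[0.998, 0.063, 0.001], [0.063, -0.998, 0.0], [0.001, -0.0, -1.0]]
force: [1.0, -0.8, 0.4]
opening: 0.001
grasp_force: 0.0
```

```bash
python3 - <<'E'
from h import *
p=plan(435,343,170,3.6);p=plan(435,343,119,3.6,p)
print(bot.read_state()['time_s'])
E
```

```text
from [426.4 301.1 242.8] 3.62 roll deg 0.0 n 3
  [{"xyz":[3.7,-13.8,24.3],"roll":0.0001},{"xyz":[3.7,-13.8,24.3],"roll":0.0001},{"xyz":[3.7,-13.8,24.3],"roll":0.0001}]
from [435. 343. 170.] 3.6 roll deg 0.0 n 2
  [{"xyz":[0.0,0.0,25.5],"roll":0.0000},{"xyz":[0.0,0.0,25.5],"roll":0.0000}]
2.4333
```

>>> move_arm(increments=[{"xyz":[4,-14,24],"roll":0,"grip":0},{"xyz":[4,-14,24],"roll":0,"grip":0},{"xyz":[4,-14,24],"roll":0,"grip":0},{"xyz":[0,0,26],"roll":0,"grip":0},{"xyz":[0,0,25],"roll":0,"grip":0}])

```text
time_s: 2.85
position: [0.4365, 0.3429, 0.1185]
tcp_rot: [[0.998, 0.064, 0.001], [0.064, -0.998, 0.001], [0.001, -0.001, -1.0]]
force: [-0.5, -0.4, -0.6]
opening: 0.005
grasp_force: 0.0
```

>>> move_arm(increments=[{"xyz":[12,0,0],"roll":0,"grip":0},{"xyz":[10,0,0],"roll":0,"grip":0},{"xyz":[12,0,0],"roll":0,"grip":0},{"xyz":[15,0,0],"roll":0,"grip":0},{"xyz":[15,0,0],"roll":0,"grip":0}])

```text
time_s: 3.27
position: [0.4999, 0.3455, 0.1197]
tcp_rot: [[0.998, 0.063, -0.002], [0.063, -0.998, -0.001], [-0.002, 0.0, -1.0]]
force: [-1.6, 0.6, -1.9]
opening: 0.002
grasp_force: 1.1
```

>>> move_arm(increments=[{"xyz":[15,0,0],"roll":0,"grip":0},{"xyz":[15,0,0],"roll":0,"grip":0},{"xyz":[15,0,0],"roll":0,"grip":0},{"xyz":[15,0,0],"roll":0,"grip":0},{"xyz":[15,0,0],"roll":0,"grip":0}])

```text
time_s: 3.68
position: [0.5751, 0.35, 0.1199]
tcp_rot: [[0.998, 0.062, -0.002], [0.062, -0.998, -0.001], [-0.002, 0.0, -1.0]]
force: [-2.6, -1.1, -2.1]
opening: 0.006
grasp_force: 1.1
```

>>> move_arm(increments=[{"xyz":[10,0,0],"roll":0,"grip":0},{"xyz":[6,0,0],"roll":0,"grip":0},{"xyz":[4,0,0],"roll":0,"grip":0},{"xyz":[3,0,0],"roll":0,"grip":0},{"xyz":[2,0,0],"roll":0,"grip":0}])

```text
time_s: 4.1
position: [0.5904, 0.3509, 0.1201]
tcp_rot: [[0.998, 0.063, -0.022], [0.063, -0.998, -0.004], [-0.022, 0.003, -1.0]]
force: [-21.7, -2.1, 14.8]
opening: 0.005
grasp_force: 11.0
```

>>> move_arm(increments=[{"xyz":[-10,0,0],"roll":0,"grip":0},{"xyz":[-10,0,-20],"roll":0,"grip":0},{"xyz":[0,0,-40],"roll":0,"grip":30},{"xyz":[0,10,-38],"roll":0,"grip":30},{"xyz":[0,40,0],"roll":0,"grip":30}])

```text
time_s: 4.52
position: [0.5887, 0.3073, 0.2279]
tcp_rot: [[0.997, 0.069, 0.021], [0.069, -0.998, 0.01], [0.021, -0.008, -1.0]]
force: [2.5, -0.2, 1.5]
opening: 0.152
grasp_force: 0.0
```

>>> move_arm(increments=[{"xyz":[5,40,0],"roll":0,"grip":30},{"xyz":[5,40,0],"roll":0,"grip":30},{"xyz":[5,40,0],"roll":0,"grip":30},{"xyz":[5,40,0],"roll":0,"grip":30},{"xyz":[5,40,0],"roll":0,"grip":30}])

```text
time_s: 4.93
position: [0.6217, 0.1008, 0.2191]
tcp_rot: [[0.998, 0.063, 0.003], [0.063, -0.998, -0.0], [0.003, 0.0, -1.0]]
force: [0.9, 0.7, -1.0]
opening: 0.296
grasp_force: 0.0
```

>>> move_arm(increments=[{"xyz":[8,40,0],"roll":0.02,"grip":30},{"xyz":[8,40,0],"roll":0.02,"grip":30},{"xyz":[8,40,0],"roll":0.01,"grip":30},{"xyz":[8,40,0],"roll":0,"grip":30},{"xyz":[8,40,0],"roll":0,"grip":30}])

```text
time_s: 5.35
position: [0.6678, -0.0984, 0.219]
tcp_rot: [[1.0, 0.012, 0.003], [0.012, -1.0, -0.001], [0.003, 0.001, -1.0]]
force: [1.2, -0.3, -0.6]
opening: 0.298
grasp_force: 0.0
```

```bash
python3 - <<'E'
from h import *
im,d=cap('top'); W=world('top',d); np.savez('top1',im=im,d=d,W=W)
a=im[150:290,75:285]; b=cv2.resize(a[:,:,::-1],None,fx=3.8,fy=3.8,interpolation=cv2.INTER_CUBIC); cv2.imwrite('pics/c2.png',b)
s,_=cap('scene','scene1')
m=(W[...,2]>.119)&(W[...,2]<.16)&(abs(W[...,0]-.62)<.06)&(abs(W[...,1]-.355)<.08)
print(m.sum(),rect(W[m]))
plan(622,-121,100,1.0)
E
```

```text
152 (array([607.8, 352.8]), array([12.4, 79.3]), 'yaw(y-axis) deg 3.2')
from [ 669.2 -103.8  218.8] 0.32 roll deg -0.7 n 4
  [{"xyz":[-11.8,4.2,29.7],"roll":-0.0030},{"xyz":[-11.8,4.2,29.7],"roll":-0.0030},{"xyz":[-11.8,4.2,29.7],"roll":-0.0030},{"xyz":[-11.9,4.1,29.7],"roll":-0.0030}]
```

View pics/c2.png

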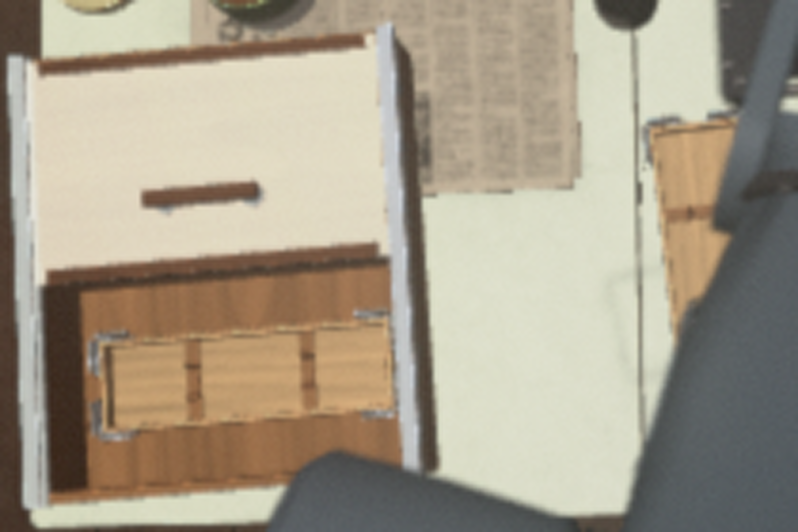

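View pics/scene1.png

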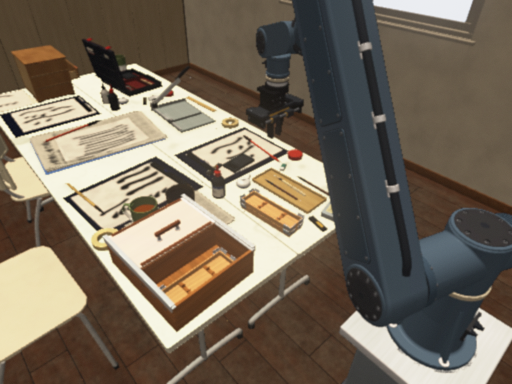

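The cover is open, with the bar now at x=608. The bottom tray shows in the crop from (100,340) to (392,415), with its cradles at x≈194 and 308. Next I'll fit the bed pose and check which way the gripper body is oriented.

```bash
python3 - <<'E'
from h import *
f=lambda x,y,z: pix2w('top',75+(x+.5)/3.8-.5,150+(y+.5)/3.8-.5,z)*1000
P={'cr+':((194,378),.018),'cr-':((308,368),.018),'TL':((103,345),.0285),'BL':((108,432),.0285),'TR':((388,321),.0285),'BR':((393,412),.0285),'brTL':((93,338),.0365),'brBL':((98,437),.0365)}
for k,((x,y),z) in P.items(): print(k,f(x,y,z).round(1))
z=np.load('top1.npz');W=z['W'];d=z['d']
# side rails z ~110
m=(W[...,2]>.095)&(W[...,2]<.125)&(W[...,0]>.42)&(W[...,0]<.54)
for x0 in (.44,.47,.50,.53):
    q=W[(abs(W[...,0]-x0)<.004)&(W[...,2]>.09)&(W[...,1]>.15)]; 
    L=q[q[:,1]>.4][:,1];R=q[q[:,1]<.3][:,1]; print(x0,L.min(),L.max(),R.min() if len(R) else 0,R.max() if len(R) else 0)
b=(W[...,0]>.4)&(W[...,0]<.55)&(W[...,1]>.22)&(W[...,1]<.48)&(W[...,2]<.06)
print('floor z',np.percentile(W[b][:,2],[5,25,50,75,95]))
im,d=cap('scene');W=world('scene',d);s=bot.read_state();p=s['position'];print(p)
for lo in (.0,.03,.05,.075,.1,.13,.16):
    q=W[(d>0)&(abs(W[...,0]-p[0])<.16)&(abs(W[...,1]-p[1])<.16)&(W[...,2]>p[2]+lo)&(W[...,2]<p[2]+lo+.025)]
    if len(q):print(lo,len(q),(np.percentile(q,1,axis=0)-p).round(3),(np.percentile(q,99,axis=0)-p).round(3))
# live brush pose from scene? tray rect
t=np.load('top0.npz');W=t['W']
q=W[(W[...,0]>.44)&(W[...,0]<.69)&(abs(W[...,1])<.075)&(W[...,2]>.03)&(W[...,2]<.06)];print(len(q),rect(q))
E
```

```text
cr+ [487.7 385.9  18. ]
cr- [493.  302.5  18. ]
TL [512.7 449.6  28.5]
BL [450.1 444.9  28.5]
TR [525.2 242.2  28.5]
BR [459.8 238.7  28.5]
brTL [517.5 454.4  36.5]
brBL [446.7 449.5  36.5]
0.44 0.46631245723886083 0.47606497970110145 0.20758307218465466 0.219650134872367
0.47 0.4677762549823351 0.4801956258697793 0.20920788776822088 0.2201753199564461
0.5 0.46914242985005455 0.48039513677426193 0.2116424126108582 0.22241760742973082
0.53 0.47173386368813097 0.48447160194707556 0.2133637610801896 0.22528074630955267
floor z [0.00317646 0.00690926 0.00965163 0.01387302 0.03508768]
[ 0.66807145 -0.10013859  0.21851737]
0.0 82 [-0.013 -0.024  0.001] [0.01  0.021 0.024]
0.03 86 [-0.013 -0.03   0.031] [0.01  0.029 0.054]
0.05 96 [-0.039 -0.084  0.051] [0.029 0.086 0.075]
0.075 416 [-0.04  -0.089  0.075] [0.037 0.091 0.099]
0.1 546 [-0.038 -0.095  0.101] [0.032 0.093 0.124]
0.13 179 [-0.025 -0.019  0.13 ] [0.022 0.05  0.154]
0.16 293 [-0.039 -0.023  0.16 ] [0.035 0.05  0.185]
497 (array([557.5,   8.2]), array([ 77.4, 223.4]), 'yaw(y-axis) deg -84.6')
```

```bash
cat >> h.py <<'E'
def proj(n,P):
    m=bot.camera_model(n); return cv2.projectPoints(np.asarray(P,float),np.array(m['rvec'],float),np.array(m['tvec'],float),np.array(m['intrinsics']),None)[0][:,0]
def fit(im,n,x,y,yaw,z,ends=(1,-1),r=8):
    """tray fit: outer rim rectangle at rim height z (m) + cradle bars; mm, deg (yaw of the tray's y axis)"""
    from scipy.optimize import minimize
    L=cv2.GaussianBlur(cv2.cvtColor(im,cv2.COLOR_RGB2LAB).astype(np.float32),(0,0),.8)
    G=sum(cv2.Sobel(L[...,i],cv2.CV_32F,1,0)**2+cv2.Sobel(L[...,i],cv2.CV_32F,0,1)**2 for i in range(3))**.5
    t=np.linspace(-95,95,120); w=np.linspace(-30,30,40)
    M=[np.c_[np.full_like(t,s*33),t] for s in (1,-1)]+[np.c_[w,np.full_like(w,e*106)] for e in ends]
    M=np.vstack(M)
    def c(v):
        a=np.radians(v[2]);X=v[0]+M[:,0]*np.cos(a)-M[:,1]*np.sin(a);Y=v[1]+M[:,0]*np.sin(a)+M[:,1]*np.cos(a)
        q=proj(n,np.c_[X,Y,np.full_like(X,z*1000)]/1000).astype(np.float32)
        return -cv2.remap(G,q[None,:,0],q[None,:,1],cv2.INTER_LINEAR).mean()
    S=[(c((x+i,y+j,yaw+k)),x+i,y+j,yaw+k) for i in np.arange(-r,r+1,2) for j in np.arange(-r,r+1,2) for k in (-1,0,1)]
    o=minimize(c,min(S)[1:],method='Nelder-Mead'); return o.x.round(2),round(-o.fun,1)
E
python3 - <<'E'
from h import *
t0=np.load('top0.npz');t1=np.load('top1.npz')
print('bed',fit(t1['im'],'top',488,344,3.6,.0285),fit(t1['im'],'top',488,344,3.6,.0285,ends=(1,)))
print('stack',fit(t0['im'],'top',557.5,8.2,-84.6,.040))
W=t1['W'];c=np.array([488,344])/1000;a=np.radians(3.6);D=W[...,:2]-c;X=D[...,0]*np.cos(a)+D[...,1]*np.sin(a);Y=-D[...,0]*np.sin(a)+D[...,1]*np.cos(a)
for lo in range(-95,130,7):
    q=W[(abs(Y)<.04)&(X>lo/1000)&(X<(lo+7)/1000)]
    if len(q):print(lo,(np.percentile(q[:,2],[50,95])*1000).round(),end='; ')
im,_=cap('scene')
p=plan(622,-121,60,1.3)
p=plan(622,-121,7,1.3,p)
E
```

```text
bed (array([490.7 , 329.92,   3.65]), np.float64(118.1)) (array([490.39, 334.88,   3.64]), np.float64(107.2))
stack (array([562.97,   8.08, -84.79]), np.float64(122.4))
-95 [-2.  3.]; -88 [-2.  2.]; -81 [ 95. 100.]; -74 [ 29. 100.]; -67 [ 7. 13.]; -60 [ 7. 12.]; -53 [ 7. 13.]; -46 [ 8. 12.]; -39 [ 8. 22.]; -32 [24. 32.]; -25 [10. 16.]; -18 [10. 16.]; -11 [11. 15.]; -4 [11. 16.]; 3 [11. 15.]; 10 [11. 17.]; 17 [10. 15.]; 24 [13. 28.]; 31 [12. 29.]; 38 [ 7. 11.]; 45 [ 7. 12.]; 52 [ 7. 12.]; 59 [ 7. 11.]; 66 [ 31. 107.]; 73 [105. 109.]; 80 [103. 107.]; 87 [103. 107.]; 94 [103. 108.]; 101 [103. 107.]; 108 [104. 130.]; 115 [130. 135.]; 122 [130. 135.]; 129 [103. 108.]; from [667.3 -97.7 218.3] 0.56 roll deg -0.7 n 5
  [{"xyz":[-9.1,4.6,31.7],"roll":-0.0026},{"xyz":[-9.1,4.6,31.7],"roll":-0.0026},{"xyz":[-9.1,4.5,31.7],"roll":-0.0026},{"xyz":[-9.1,4.5,31.7],"roll":-0.0026},{"xyz":[-9.2,4.5,31.7],"roll":-0.0026}]
from [ 622. -121.   60.] 1.3 roll deg 0.0 n 2
  [{"xyz":[0.0,0.0,26.5],"roll":0.0000},{"xyz":[0.0,0.0,26.5],"roll":0.0000}]
```

>>> move_arm(increments=[{"xyz":[-9,5,32],"roll":-0.003,"grip":30},{"xyz":[-9,5,32],"roll":-0.003,"grip":30},{"xyz":[-9,4,32],"roll":-0.003,"grip":30},{"xyz":[-9,4,32],"roll":-0.003,"grip":30},{"xyz":[-9,5,31],"roll":-0.003,"grip":30}])

```text
time_s: 5.97
position: [0.6219, -0.1176, 0.0581]
tcp_rot: [[1.0, 0.031, 0.001], [0.031, -1.0, 0.0], [0.001, -0.0, -1.0]]
force: [-0.1, -0.2, 1.3]
opening: 0.301
grasp_force: 0.0
```

```bash
cat > cr.py <<'E'
from h import *
from scipy.ndimage import map_coordinates
def prof(im,x,y,yaw,z,hw=22):
    L=cv2.cvtColor(im,cv2.COLOR_RGB2LAB)[...,0].astype(float)
    a=np.radians(yaw);t=np.arange(-70,71,1.);w=np.linspace(-hw,hw,23);T,Wd=np.meshgrid(t,w,indexing='ij')
    q=proj('top',np.c_[(x+Wd*np.cos(a)-T*np.sin(a)).ravel(),(y+Wd*np.sin(a)+T*np.cos(a)).ravel(),np.full(T.size,z)]/1000)
    v=map_coordinates(L,[q[:,1],q[:,0]],order=1).reshape(T.shape).mean(1)
    out=[]
    for s in (-42,42):
        k=abs(t-s)<13; d=np.clip(np.median(v)-6-v[k],0,None); out.append((d*t[k]).sum()/d.sum())
    return np.round(out,1),'offset along y axis',round(sum(out)/2,1)
if __name__=='__main__':
    t0=np.load('top0.npz')['im'];t1=np.load('top1.npz')['im']
    print('bed',prof(t1,490,344,3.6,16.5)); print('stack',prof(t0,560,8.1,-84.7,28))
    print(plan(622,-121,7,1.3), bot.read_state()['opening'])
E
python3 cr.py
```

```text
bed (array([-41.2,  42.5]), 'offset along y axis', np.float64(0.7))
stack (array([-44.5,  39.2]), 'offset along y axis', np.float64(-2.6))
from [ 621.9 -117.6   58.1] 1.75 roll deg 0.5 n 2
  [{"xyz":[-0.0,1.7,25.6],"roll":0.0039},{"xyz":[-0.0,1.7,25.6],"roll":0.0039}]
[622, -121, 7, 1.3] 0.301211660005365
```

>>> move_arm(increments=[{"xyz":[0,2,26],"roll":0.004,"grip":30},{"xyz":[0,1,25],"roll":0.004,"grip":30},{"xyz":[0,0,0],"roll":0,"grip":0},{"xyz":[0,0,0],"roll":0,"grip":0},{"xyz":[0,0,0],"roll":0,"grip":0}])

```text
time_s: 6.38
position: [0.6226, -0.1213, 0.0081]
tcp_rot: [[1.0, 0.022, 0.0], [0.022, -1.0, 0.0], [0.0, -0.0, -1.0]]
force: [1.2, 0.1, -0.4]
opening: 0.152
grasp_force: 0.0
```

>>> move_arm(increments=[{"xyz":[0,0,0],"roll":0,"grip":0},{"xyz":[0,0,-10],"roll":0,"grip":0},{"xyz":[0,0,-30],"roll":0,"grip":0},{"xyz":[0,0,-40],"roll":0,"grip":0},{"xyz":[0,0,-40],"roll":0,"grip":0}])

```text
time_s: 6.8
position: [0.6213, -0.1221, 0.1289]
tcp_rot: [[1.0, 0.02, -0.002], [0.02, -1.0, 0.001], [-0.002, -0.001, -1.0]]
force: [1.1, -0.4, -0.2]
opening: 0.086
grasp_force: 30.0
```

```bash
python3 - <<'E'
from h import *
im,d=cap('scene'); cv2.imwrite('pics/s2.png',cv2.resize(im[90:240,180:360,::-1],None,fx=3,fy=3))
s=bot.read_state();print(s['opening'],s['grasp_force'])
p=plan(560,100,180,60); p=plan(490.8,332,180,93.6,p); plan(490.8,332,80,93.6,p)
E
```

```text
0.08260749295546976 29.999982118606567
from [ 627.  -124.   138.5] 1.17 roll deg -58.8 n 9
  [{"xyz":[-6.9,-25.0,-4.6],"roll":-0.1141},{"xyz":[-4.0,-25.7,-4.6],"roll":-0.1141},{"xyz":[-1.1,-26.0,-4.6],"roll":-0.1141},{"xyz":[1.9,-25.9,-4.6],"roll":-0.1141},{"xyz":[4.8,-25.5,-4.6],"roll":-0.1141}]
  [{"xyz":[7.7,-24.8,-4.6],"roll":-0.1141},{"xyz":[10.5,-23.8,-4.6],"roll":-0.1141},{"xyz":[13.1,-22.4,-4.6],"roll":-0.1141},{"xyz":[15.6,-20.8,-4.6],"roll":-0.1141}]
from [560. 100. 180.] 60 roll deg -33.6 n 6
  [{"xyz":[27.7,-29.3,-0.0],"roll":-0.0977},{"xyz":[30.4,-26.5,-0.0],"roll":-0.0977},{"xyz":[32.9,-23.4,-0.0],"roll":-0.0977},{"xyz":[35.0,-20.1,-0.0],"roll":-0.0977},{"xyz":[36.8,-16.5,-0.0],"roll":-0.0977}]
  [{"xyz":[38.2,-12.9,-0.0],"roll":-0.0977}]
from [490.8 332.  180. ] 93.6 roll deg 0.0 n 3
  [{"xyz":[0.0,0.0,33.3],"roll":0.0000},{"xyz":[0.0,0.0,33.3],"roll":0.0000},{"xyz":[0.0,0.0,33.3],"roll":0.0000}]
```

View pics/s2.png

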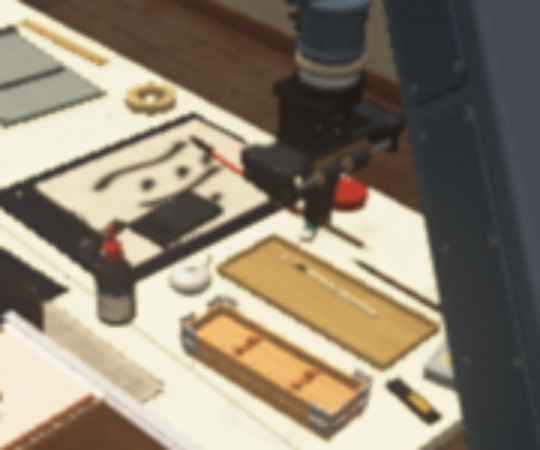

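The dark brush is held level at (320,225). Carrying it to the case.

>>> move_arm(increments=[{"xyz":[-7,-25,-5],"roll":-0.114,"grip":0},{"xyz":[-4,-26,-5],"roll":-0.114,"grip":0},{"xyz":[-1,-26,-5],"roll":-0.114,"grip":0},{"xyz":[2,-26,-5],"roll":-0.114,"grip":0},{"xyz":[5,-25,-5],"roll":-0.114,"grip":0}])

```text
time_s: 7.27
position: [0.5851, 0.0031, 0.1539]
tcp_rot: [[0.828, 0.561, 0.001], [0.561, -0.828, -0.0], [0.001, 0.001, -1.0]]
force: [0.6, 0.0, 0.5]
opening: 0.089
grasp_force: 30.0
```

>>> move_arm(increments=[{"xyz":[8,-25,-5],"roll":-0.114,"grip":0},{"xyz":[10,-24,-5],"roll":-0.114,"grip":0},{"xyz":[13,-22,-5],"roll":-0.114,"grip":0},{"xyz":[16,-21,-5],"roll":-0.114,"grip":0},{"xyz":[28,-29,0],"roll":-0.098,"grip":0}])

```text
time_s: 7.68
position: [0.5463, 0.1404, 0.1748]
tcp_rot: [[0.411, 0.912, 0.005], [0.912, -0.411, -0.001], [0.001, 0.005, -1.0]]
force: [1.6, -0.3, -0.4]
opening: 0.085
grasp_force: 30.0
```

>>> move_arm(increments=[{"xyz":[30,-26,0],"roll":-0.098,"grip":0},{"xyz":[33,-23,0],"roll":-0.098,"grip":0},{"xyz":[35,-20,0],"roll":-0.098,"grip":0},{"xyz":[37,-16,0],"roll":-0.098,"grip":0},{"xyz":[38,-13,0],"roll":-0.098,"grip":0}])

```text
time_s: 8.1
position: [0.4877, 0.3351, 0.1738]
tcp_rot: [[-0.068, 0.998, 0.002], [0.998, 0.068, 0.001], [0.001, 0.002, -1.0]]
force: [0.9, -0.3, 0.1]
opening: 0.093
grasp_force: 30.0
```

>>> move_arm(increments=[{"xyz":[0,0,0],"roll":0,"grip":0},{"xyz":[0,0,0],"roll":0,"grip":0}])

```text
time_s: 8.27
position: [0.4874, 0.3354, 0.1734]
tcp_rot: [[-0.067, 0.998, 0.001], [0.998, 0.067, 0.0], [0.0, 0.001, -1.0]]
force: [-0.5, -0.6, -0.1]
opening: 0.085
grasp_force: 30.0
```

```bash
python3 - <<'E'
from h import *
p=plan(490.8,332,80,93.6); plan(490.8,332,40,93.6,p);s=bot.read_state();print(s['opening'],s['grasp_force'],s['time_s'])
E
```

```text
from [487.4 335.4 173.4] 93.86 roll deg 0.3 n 3
  [{"xyz":[-1.2,1.1,31.1],"roll":0.0015},{"xyz":[-1.2,1.1,31.1],"roll":0.0015},{"xyz":[-1.2,1.1,31.1],"roll":0.0015}]
from [490.8 332.   80. ] 93.6 roll deg 0.0 n 1
  [{"xyz":[0.0,0.0,40.0],"roll":0.0000}]
0.08482899468682184 29.999691545963287 8.2667
```

>>> move_arm(increments=[{"xyz":[-1,1,31],"roll":0.0015,"grip":0},{"xyz":[-1,1,31],"roll":0.0015,"grip":0},{"xyz":[-1,1,31],"roll":0.0015,"grip":0},{"xyz":[0,0,25],"roll":0,"grip":0},{"xyz":[0,0,10],"roll":0,"grip":0}])

```text
time_s: 8.68
position: [0.4903, 0.3277, 0.0417]
tcp_rot: [[-0.056, 0.998, -0.005], [0.998, 0.056, -0.003], [-0.002, -0.005, -1.0]]
force: [-0.2, 0.0, -0.9]
opening: 0.087
grasp_force: 30.0
```

>>> move_arm(increments=[{"xyz":[0,0,4],"roll":0,"grip":0},{"xyz":[0,0,2],"roll":0,"grip":0},{"xyz":[0,0,0],"roll":0,"grip":0}])

```text
time_s: 8.93
position: [0.4929, 0.3302, 0.0396]
tcp_rot: [[-0.057, 0.998, 0.002], [0.998, 0.057, 0.001], [0.001, 0.002, -1.0]]
force: [-0.0, 0.1, 0.7]
opening: 0.085
grasp_force: 30.0
```

```bash
python3 - <<'E'
from h import *
p=plan(490.8,332,39,93.6)
im,d=cap('top'); cv2.imwrite('pics/c3.png',cv2.resize(im[150:290,75:205,::-1],None,fx=4,fy=4,interpolation=cv2.INTER_CUBIC))
E
```

```text
from [492.9 330.2  39.6] 93.3 roll deg -0.3 n 1
  [{"xyz":[1.9,-2.0,0.6],"roll":-0.0053}]
```

View pics/c3.png

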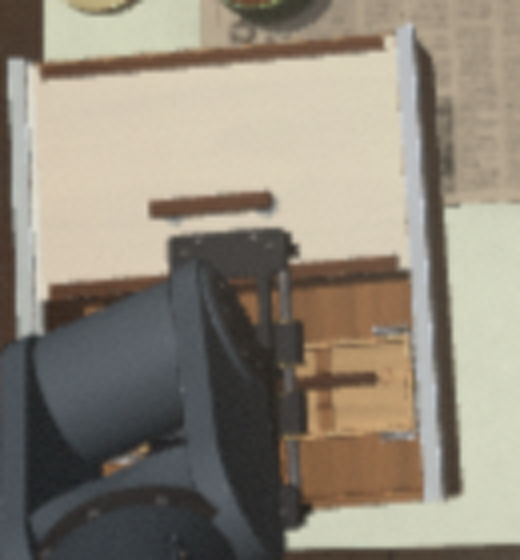

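The brush is over the tray and the body clears the cover and its bar. Correcting the position, then releasing.

>>> move_arm(increments=[{"xyz":[2,-2,1],"roll":-0.005,"grip":0},{"xyz":[0,0,0],"roll":0,"grip":0},{"xyz":[0,0,0],"roll":0,"grip":0},{"xyz":[0,0,0],"roll":0,"grip":22},{"xyz":[0,0,0],"roll":0,"grip":22}])

```text
time_s: 9.4
position: [0.4898, 0.3325, 0.038]
tcp_rot: [[-0.064, 0.998, 0.001], [0.998, 0.064, 0.0], [0.0, 0.001, -1.0]]
force: [0.8, 0.1, 0.4]
opening: 0.162
grasp_force: 0.0
```

>>> move_arm(increments=[{"xyz":[0,0,0],"roll":0,"grip":22},{"xyz":[0,0,-15],"roll":0,"grip":22},{"xyz":[0,0,-35],"roll":0,"grip":22},{"xyz":[0,0,-40],"roll":0,"grip":22},{"xyz":[0,0,-40],"roll":0,"grip":22}])

```text
time_s: 9.82
position: [0.4888, 0.3318, 0.1681]
tcp_rot: [[-0.063, 0.998, -0.003], [0.998, 0.063, -0.001], [-0.001, -0.003, -1.0]]
force: [1.0, -0.5, -0.7]
opening: 0.222
grasp_force: 0.0
```

>>> move_arm(increments=[{"xyz":[-40,5,0],"roll":0.12,"grip":70},{"xyz":[-40,0,0],"roll":0.12,"grip":90},{"xyz":[-38,-5,0],"roll":0.12,"grip":100},{"xyz":[-38,-10,0],"roll":0.12,"grip":100},{"xyz":[-36,-15,0],"roll":0.12,"grip":100}])

```text
time_s: 10.23
position: [0.4357, 0.1538, 0.1679]
tcp_rot: [[0.517, 0.856, 0.003], [0.856, -0.517, -0.0], [0.002, 0.003, -1.0]]
force: [0.6, -0.9, 1.4]
opening: 0.519
grasp_force: 0.0
```

>>> move_arm(increments=[{"xyz":[-20,10,0],"roll":0.12,"grip":100},{"xyz":[-20,10,0],"roll":0.12,"grip":100},{"xyz":[-20,10,0],"roll":0.12,"grip":100},{"xyz":[0,0,0],"roll":0.12,"grip":100},{"xyz":[0,0,0],"roll":0.12,"grip":100}])

```text
time_s: 10.65
position: [0.4212, 0.0892, 0.1677]
tcp_rot: [[0.911, 0.413, -0.0], [0.413, -0.911, -0.0], [-0.0, -0.0, -1.0]]
force: [0.3, -0.1, 0.7]
opening: 0.895
grasp_force: 0.0
```

```bash
python3 - <<'E'
from h import *
im,d=cap('top'); W=world('top',d);np.savez('top2',im=im,d=d,W=W)
cv2.imwrite('pics/c4.png',cv2.resize(im[140:300,75:275,::-1],None,fx=3.7,fy=3.7,interpolation=cv2.INTER_CUBIC))
s=bot.read_state();print(s['time_s'],s['position'],s['opening'],s['joint_positions'])
plan(557.4,7.9,120,5.3)
E
```

```text
10.7 [0.42152058 0.0895939  0.16775203] 0.9324597606471102 [-2.92954565e+00  2.07334998e+01  1.12354278e+02  5.10198234e-03
  4.68919485e+01  6.28527278e+01]
from [421.5  89.6 167.8] 24.21 roll deg 18.9 n 5
  [{"xyz":[18.1,26.0,9.6],"roll":0.0660},{"xyz":[19.8,24.8,9.6],"roll":0.0660},{"xyz":[21.4,23.4,9.6],"roll":0.0660},{"xyz":[22.9,22.0,9.6],"roll":0.0660},{"xyz":[24.3,20.4,9.6],"roll":0.0660}]
```

View pics/c4.png

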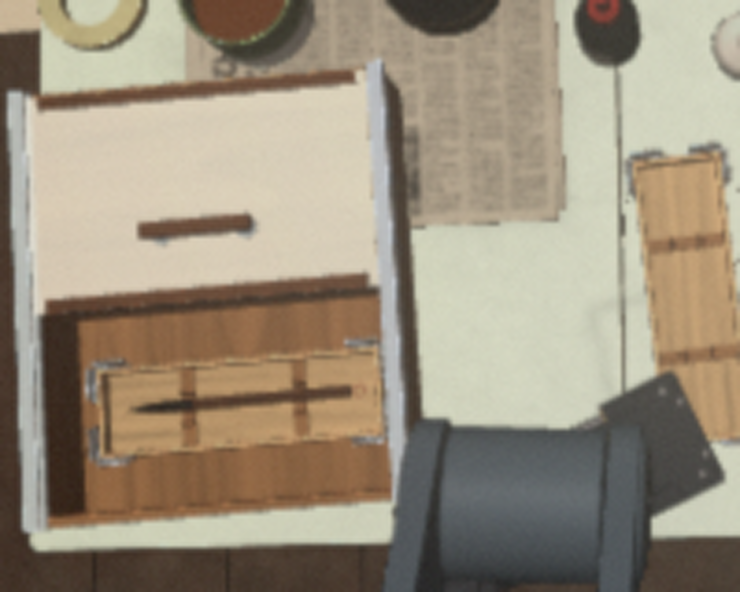

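The brush lies in both cradles of the bottom tray, from its tip at (135,408) to its end at (350,391). Next is the top tray of the stack.

>>> move_arm(increments=[{"xyz":[18,26,10],"roll":0.066,"grip":100},{"xyz":[20,25,10],"roll":0.066,"grip":100},{"xyz":[21,23,10],"roll":0.066,"grip":100},{"xyz":[23,22,9],"roll":0.066,"grip":100},{"xyz":[24,20,9],"roll":0.066,"grip":100}])

```text
time_s: 11.12
position: [0.5592, 0.0102, 0.119]
tcp_rot: [[0.995, 0.104, -0.0], [0.104, -0.995, 0.0], [-0.0, -0.0, -1.0]]
force: [0.6, -0.7, 0.1]
opening: 1.001
grasp_force: 0.0
```

>>> move_arm(increments=[{"xyz":[0,0,0],"roll":0,"grip":100},{"xyz":[0,0,0],"roll":0,"grip":100}])

```text
time_s: 11.28
position: [0.559, 0.0101, 0.1187]
tcp_rot: [[0.994, 0.105, -0.0], [0.105, -0.994, 0.0], [-0.0, -0.0, -1.0]]
force: [-1.2, -0.2, -0.1]
opening: 1.0
grasp_force: 0.0
```

```bash
python3 - <<'E'
from h import *
from cr import prof
im=np.load('top2.npz')['im']
p=plan(557.4,7.9,70,5.3); plan(557.4,7.9,31,5.3,p)
print(fit(im,'top',557.4,7.9,-84.7,.040,ends=(1,),r=6))
im2,d=cap('scene');W=world('scene',d)
q=W[(W[...,0]>.43)&(W[...,0]<.69)&(abs(W[...,1])<.075)&(W[...,2]>.033)&(W[...,2]<.055)];print(len(q),rect(q))
E
```

```text
from [559.   10.1 118.7] 6.04 roll deg 0.7 n 2
  [{"xyz":[-0.9,1.0,24.4],"roll":0.0065},{"xyz":[-0.9,1.0,24.4],"roll":0.0065}]
from [557.4   7.9  70. ] 5.3 roll deg 0.0 n 1
  [{"xyz":[0.0,0.0,39.0],"roll":0.0000}]
(array([563.77,   8.1 , -84.75]), np.float64(133.5))
326 (array([556.4,   7.8]), array([ 81.1, 227.7]), 'yaw(y-axis) deg -85.6')
```

>>> move_arm(increments=[{"xyz":[-1,1,24],"roll":0.0065,"grip":100},{"xyz":[-1,1,24],"roll":0.0065,"grip":100},{"xyz":[0,0,25],"roll":0,"grip":100},{"xyz":[0,0,15],"roll":0,"grip":100},{"xyz":[0,0,0],"roll":0,"grip":100}])

```text
time_s: 11.75
position: [0.5523, 0.0101, 0.0292]
tcp_rot: [[0.996, 0.094, -0.008], [0.094, -0.996, 0.001], [-0.007, -0.002, -1.0]]
force: [-0.1, 0.3, -1.1]
opening: 1.002
grasp_force: 0.0
```

>>> move_arm(increments=[{"xyz":[0,0,0],"roll":0,"grip":60},{"xyz":[0,0,0],"roll":0,"grip":60},{"xyz":[0,0,0],"roll":0,"grip":60},{"xyz":[0,0,0],"roll":0,"grip":60}])

```text
time_s: 12.08
position: [0.557, 0.0087, 0.033]
tcp_rot: [[0.996, 0.092, 0.003], [0.092, -0.996, -0.001], [0.003, 0.001, -1.0]]
force: [-1.4, -2.5, 0.1]
opening: 0.778
grasp_force: 0.5
```

```bash
python3 - <<'E'
from h import *
s=bot.read_state();print(s['opening'],s['grasp_force'],s['force'])
p=plan(557.4,7.9,31,5.3)
E
```

```text
0.7777804325747747 0.5474498681724072 [-1.41649879 -2.50317857  0.1086881 ]
from [557.    8.7  33. ] 5.27 roll deg -0.0 n 1
  [{"xyz":[0.3,0.8,2.0],"roll":-0.0005}]
```

>>> move_arm(increments=[{"xyz":[0,1,2],"roll":0,"grip":50},{"xyz":[0,0,0],"roll":0,"grip":50},{"xyz":[0,0,0],"roll":0,"grip":50},{"xyz":[0,0,0],"roll":0,"grip":50}])

```text
time_s: 12.42
position: [0.5572, 0.0082, 0.0326]
tcp_rot: [[0.996, 0.092, 0.003], [0.092, -0.996, 0.0], [0.003, 0.0, -1.0]]
force: [-3.1, 3.5, 15.6]
opening: 0.749
grasp_force: 30.0
```

```bash
python3 - <<'E'
from h import *
s=bot.read_state();print(s['opening'],s['grasp_force'],s['force'])
p=plan(557,8,31,5.3)
p=plan(557,8,150,5.3,p); p=plan(560,100,180,40,p); p=plan(489,345,180,93.6,p)
E
```

```text
0.7486146398711125 30.003742575645447 [-3.07707824  3.46320095 15.5825387 ]
from [557.2   8.2  32.6] 5.26 roll deg -0.0 n 1
  [{"xyz":[-0.3,0.2,1.6],"roll":-0.0007}]
from [557.   8.  31.] 5.3 roll deg 0.0 n 3
  [{"xyz":[0.0,0.0,-39.7],"roll":0.0000},{"xyz":[0.0,0.0,-39.7],"roll":0.0000},{"xyz":[0.0,0.0,-39.7],"roll":0.0000}]
from [557.   8. 150.] 5.3 roll deg -34.7 n 5
  [{"xyz":[2.3,-18.3,-6.0],"roll":-0.1211},{"xyz":[4.5,-17.9,-6.0],"roll":-0.1211},{"xyz":[6.6,-17.2,-6.0],"roll":-0.1211},{"xyz":[8.6,-16.3,-6.0],"roll":-0.1211},{"xyz":[10.5,-15.1,-6.0],"roll":-0.1211}]
from [560. 100. 180.] 40 roll deg -53.6 n 8
  [{"xyz":[12.9,-29.2,-0.0],"roll":-0.1169},{"xyz":[16.2,-27.5,-0.0],"roll":-0.1169},{"xyz":[19.3,-25.4,-0.0],"roll":-0.1169},{"xyz":[22.1,-23.0,-0.0],"roll":-0.1169},{"xyz":[24.7,-20.2,-0.0],"roll":-0.1169}]
  [{"xyz":[26.8,-17.2,-0.0],"roll":-0.1169},{"xyz":[28.7,-14.0,-0.0],"roll":-0.1169},{"xyz":[30.1,-10.5,-0.0],"roll":-0.1169}]
```

>>> move_arm(increments=[{"xyz":[0,0,-5],"roll":0,"grip":50},{"xyz":[0,0,-8],"roll":0,"grip":50},{"xyz":[0,0,-10],"roll":0,"grip":50},{"xyz":[0,0,-30],"roll":0,"grip":50},{"xyz":[0,0,-35],"roll":0,"grip":50}])

```text
time_s: 12.83
position: [0.5544, 0.0078, 0.1171]
tcp_rot: [[0.996, 0.091, -0.005], [0.091, -0.996, 0.001], [-0.005, -0.001, -1.0]]
force: [0.1, 0.1, -0.8]
opening: 0.751
grasp_force: 30.0
```

>>> move_arm(increments=[{"xyz":[2,-18,-15],"roll":-0.121,"grip":50},{"xyz":[4,-18,-15],"roll":-0.121,"grip":50},{"xyz":[7,-17,-15],"roll":-0.121,"grip":50},{"xyz":[9,-16,-10],"roll":-0.121,"grip":50},{"xyz":[10,-15,-10],"roll":-0.121,"grip":50}])

```text
time_s: 13.25
position: [0.5593, 0.0996, 0.1843]
tcp_rot: [[0.764, 0.646, 0.002], [0.646, -0.764, -0.0], [0.001, 0.001, -1.0]]
force: [-0.1, -0.1, 0.4]
opening: 0.753
grasp_force: 30.0
```

>>> move_arm(increments=[{"xyz":[13,-29,0],"roll":-0.117,"grip":50},{"xyz":[16,-27,0],"roll":-0.117,"grip":50},{"xyz":[19,-25,0],"roll":-0.117,"grip":50},{"xyz":[22,-23,0],"roll":-0.117,"grip":50},{"xyz":[25,-20,0],"roll":-0.117,"grip":50}])

```text
time_s: 13.67
position: [0.5149, 0.2524, 0.1832]
tcp_rot: [[0.28, 0.96, 0.0], [0.96, -0.28, -0.0], [0.0, 0.0, -1.0]]
force: [0.4, -0.2, -1.2]
opening: 0.753
grasp_force: 30.0
```

>>> move_arm(increments=[{"xyz":[27,-17,0],"roll":-0.117,"grip":50},{"xyz":[29,-14,0],"roll":-0.117,"grip":50},{"xyz":[30,-10,0],"roll":-0.117,"grip":50},{"xyz":[0,0,0],"roll":0,"grip":50},{"xyz":[0,0,0],"roll":0,"grip":50}])

```text
time_s: 14.08
position: [0.4891, 0.3448, 0.1829]
tcp_rot: [[-0.064, 0.998, 0.0], [0.998, 0.064, -0.0], [-0.0, 0.0, -1.0]]
force: [0.6, -0.3, -1.4]
opening: 0.758
grasp_force: 30.0
```

```bash
python3 - <<'E'
from h import *
s=bot.read_state();print(s['opening'],s['grasp_force'],s['force'])
p=plan(490,344.7,80,93.6)
im,d=cap('top'); W=world('top',d);np.savez('top3',im=im,d=d,W=W)
cv2.imwrite('pics/c5.png',cv2.resize(im[140:300,75:275,::-1],None,fx=3.7,fy=3.7,interpolation=cv2.INTER_CUBIC))
q=W[(W[...,0]>.43)&(W[...,0]<.69)&(abs(W[...,1])<.075)&(W[...,2]>.01)&(W[...,2]<.055)];print(len(q),rect(q))
E
```

```text
0.7578336211979096 29.99927580356598 [ 0.56433778 -0.28383672 -1.38453697]
from [489.1 344.8 182.9] 93.67 roll deg 0.1 n 3
  [{"xyz":[-0.1,0.3,34.3],"roll":0.0004},{"xyz":[-0.1,0.3,34.3],"roll":0.0004},{"xyz":[-0.1,0.3,34.3],"roll":0.0004}]
487 (array([557.6,   8.7]), array([ 77.6, 223.2]), 'yaw(y-axis) deg -84.6')
```

View pics/c5.png

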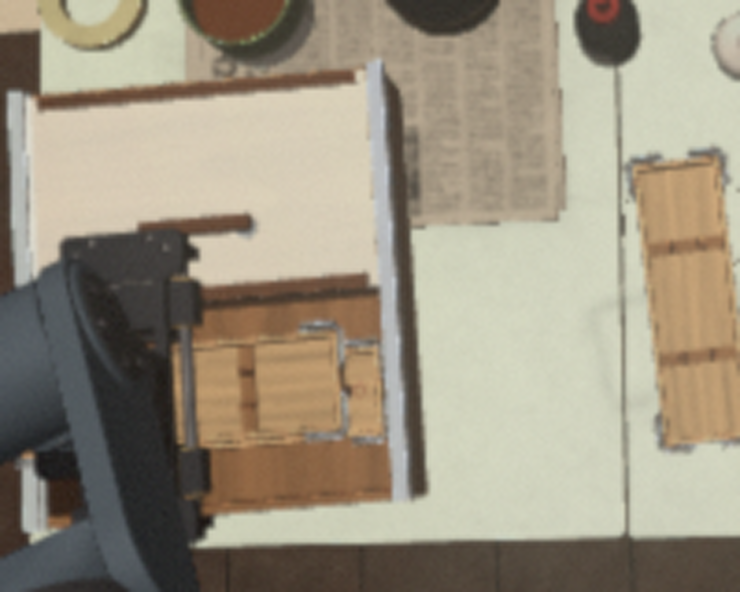

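The tray is held level over the bed, and the remaining tray has not moved. Lowering.

>>> move_arm(increments=[{"xyz":[0,0,34],"roll":0.001,"grip":50},{"xyz":[0,1,34],"roll":0,"grip":50},{"xyz":[0,0,34],"roll":0,"grip":50},{"xyz":[0,0,18],"roll":0,"grip":50},{"xyz":[0,0,4],"roll":0,"grip":50}])

```text
time_s: 14.55
position: [0.489, 0.3405, 0.055]
tcp_rot: [[-0.057, 0.998, -0.007], [0.998, 0.057, -0.004], [-0.003, -0.008, -1.0]]
force: [-0.1, -0.1, -0.8]
opening: 0.75
grasp_force: 30.0
```

>>> move_arm(increments=[{"xyz":[0,0,0],"roll":0,"grip":50},{"xyz":[0,0,0],"roll":0,"grip":50}])

```text
time_s: 14.72
position: [0.4923, 0.343, 0.0595]
tcp_rot: [[-0.059, 0.998, 0.002], [0.998, 0.059, 0.001], [0.0, 0.002, -1.0]]
force: [-0.4, 0.1, -0.7]
opening: 0.753
grasp_force: 30.0
```

```bash
python3 - <<'E'
from h import *
s=bot.read_state();print(s['opening'],s['grasp_force'],s['force'])
p=plan(490,344.7,55,93.6)
E
```

```text
0.7533843812685579 29.999537765979767 [-0.38143473  0.09075777 -0.66508002]
from [492.3 343.   59.5] 93.37 roll deg -0.2 n 1
  [{"xyz":[1.8,-2.2,4.5],"roll":-0.0041}]
```

>>> move_arm(increments=[{"xyz":[2,-2,4],"roll":-0.004,"grip":50},{"xyz":[0,0,0],"roll":0,"grip":50},{"xyz":[0,0,3],"roll":0,"grip":50},{"xyz":[0,0,3],"roll":0,"grip":50},{"xyz":[0,0,0],"roll":0,"grip":50}])

```text
time_s: 15.13
position: [0.4887, 0.3455, 0.0485]
tcp_rot: [[-0.065, 0.998, -0.0], [0.998, 0.065, -0.0], [-0.0, -0.0, -1.0]]
force: [-0.2, -0.4, -1.6]
opening: 0.756
grasp_force: 30.0
```

>>> move_arm(increments=[{"xyz":[0,0,2],"roll":0,"grip":50},{"xyz":[0,0,2],"roll":0,"grip":50},{"xyz":[0,0,0],"roll":0,"grip":50}])

```text
time_s: 15.38
position: [0.4886, 0.3454, 0.0441]
tcp_rot: [[-0.065, 0.998, -0.001], [0.998, 0.065, -0.0], [-0.0, -0.001, -1.0]]
force: [-0.8, 1.0, -1.0]
opening: 0.752
grasp_force: 30.0
```

>>> move_arm(increments=[{"xyz":[0,0,1.5],"roll":0,"grip":50},{"xyz":[0,0,1.5],"roll":0,"grip":50},{"xyz":[0,0,0.5],"roll":0,"grip":50},{"xyz":[0,0,0],"roll":0,"grip":50}])

```text
time_s: 15.72
position: [0.4886, 0.3454, 0.0413]
tcp_rot: [[-0.064, 0.998, -0.001], [0.998, 0.064, 0.0], [0.0, -0.001, -1.0]]
force: [-0.7, -0.7, 4.0]
opening: 0.752
grasp_force: 30.0
```

Home contact at 41.3 mm with 4 N. Releasing and going for the light brush.

>>> move_arm(increments=[{"xyz":[0,0,0],"roll":0,"grip":90},{"xyz":[0,0,0],"roll":0,"grip":90},{"xyz":[0,0,0],"roll":0,"grip":90},{"xyz":[0,0,-20],"roll":0,"grip":90},{"xyz":[0,0,-40],"roll":0,"grip":90}])

```text
time_s: 16.13
position: [0.4856, 0.3437, 0.0971]
tcp_rot: [[-0.065, 0.998, -0.01], [0.998, 0.065, -0.005], [-0.004, -0.01, -1.0]]
force: [0.5, 0.4, 0.0]
opening: 0.893
grasp_force: 0.0
```

>>> move_arm(increments=[{"xyz":[0,0,-40],"roll":0,"grip":60},{"xyz":[-30,0,-30],"roll":0.12,"grip":30},{"xyz":[-38,0,0],"roll":0.12,"grip":30},{"xyz":[-38,5,0],"roll":0.12,"grip":30},{"xyz":[-38,10,0],"roll":0.12,"grip":30}])

```text
time_s: 16.55
position: [0.4858, 0.1997, 0.1715]
tcp_rot: [[0.407, 0.913, 0.003], [0.913, -0.407, 0.0], [0.001, 0.003, -1.0]]
force: [0.9, -0.5, -0.8]
opening: 0.611
grasp_force: 0.0
```

>>> move_arm(increments=[{"xyz":[-30,27,0],"roll":0.12,"grip":30},{"xyz":[-25,30,0],"roll":0.12,"grip":30},{"xyz":[-20,33,0],"roll":0.12,"grip":30},{"xyz":[-15,35,0],"roll":0.12,"grip":30},{"xyz":[-10,37,0],"roll":0.12,"grip":30}])

```text
time_s: 16.97
position: [0.5552, 0.0171, 0.1706]
tcp_rot: [[0.853, 0.522, 0.0], [0.522, -0.853, -0.0], [0.0, 0.0, -1.0]]
force: [0.1, -0.5, 0.3]
opening: 0.317
grasp_force: 0.0
```

```bash
python3 - <<'E'
from h import *
im,d=cap('top'); W=world('top',d);np.savez('top4',im=im,d=d,W=W)
cv2.imwrite('pics/c6.png',cv2.resize(im[150:290,75:365,::-1],None,fx=2.75,fy=2.75,interpolation=cv2.INTER_CUBIC))
s=bot.read_state();print(s['time_s'],s['opening'])
p=plan(617.5,-163.8,100,-1.4)
p=plan(617.5,-163.8,8,-1.4,p)
E
```

```text
17.0167 0.3067924276337176
from [560.5  10.1 171.1] 31.01 roll deg 32.4 n 5
  [{"xyz":[-8.2,35.7,14.2],"roll":0.1131},{"xyz":[-4.1,36.4,14.2],"roll":0.1131},{"xyz":[0.1,36.6,14.2],"roll":0.1131},{"xyz":[4.2,36.4,14.2],"roll":0.1131},{"xyz":[8.3,35.7,14.2],"roll":0.1131}]
from [ 617.5 -163.8  100. ] -1.4 roll deg 0.0 n 3
  [{"xyz":[0.0,-0.0,30.7],"roll":0.0000},{"xyz":[0.0,-0.0,30.7],"roll":0.0000},{"xyz":[0.0,-0.0,30.7],"roll":0.0000}]
```

View pics/c6.png

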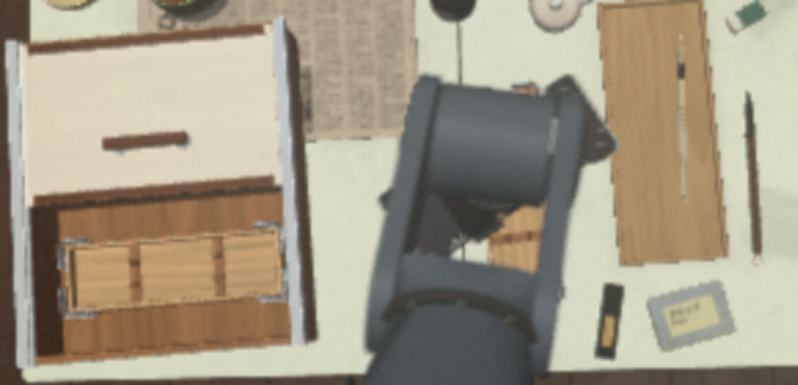

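The tray sits home in the case at (175,270), and both remaining brushes are where they were.

>>> move_arm(increments=[{"xyz":[-8,36,14],"roll":0.113,"grip":30},{"xyz":[-4,36,14],"roll":0.113,"grip":30},{"xyz":[0,37,14],"roll":0.113,"grip":30},{"xyz":[4,36,14],"roll":0.113,"grip":30},{"xyz":[8,36,14],"roll":0.113,"grip":30}])

```text
time_s: 17.43
position: [0.6145, -0.1558, 0.0998]
tcp_rot: [[1.0, -0.014, 0.0], [-0.014, -1.0, -0.0], [0.0, 0.0, -1.0]]
force: [1.3, -0.2, 0.6]
opening: 0.299
grasp_force: 0.0
```

>>> move_arm(increments=[{"xyz":[0,0,30],"roll":0,"grip":30},{"xyz":[0,0,20],"roll":0,"grip":30},{"xyz":[0,0,0],"roll":0,"grip":30},{"xyz":[0,0,0],"roll":0,"grip":30}])

```text
time_s: 17.77
position: [0.6131, -0.1538, 0.0492]
tcp_rot: [[1.0, -0.009, -0.003], [-0.009, -1.0, 0.001], [-0.003, -0.001, -1.0]]
force: [0.1, -1.4, 0.1]
opening: 0.299
grasp_force: 0.0
```

```bash
python3 - <<'E'
from h import *
p=plan(617.5,-163.8,8,-1.4)
E
```

```text
from [ 613.1 -153.8   49.2] -0.53 roll deg 0.9 n 2
  [{"xyz":[2.3,5.0,20.6],"roll":0.0076},{"xyz":[2.3,5.0,20.6],"roll":0.0076}]
```

>>> move_arm(increments=[{"xyz":[2,5,15],"roll":0.008,"grip":30},{"xyz":[2,5,15],"roll":0.007,"grip":30},{"xyz":[0,0,11],"roll":0,"grip":30},{"xyz":[0,0,0],"roll":0,"grip":30},{"xyz":[0,0,0],"roll":0,"grip":30}])

```text
time_s: 18.18
position: [0.618, -0.1637, 0.0101]
tcp_rot: [[1.0, -0.024, 0.0], [-0.024, -1.0, 0.0], [0.0, -0.0, -1.0]]
force: [-0.4, -0.6, 0.7]
opening: 0.303
grasp_force: 0.0
```

>>> move_arm(increments=[{"xyz":[0,0,0],"roll":0,"grip":0},{"xyz":[0,0,0],"roll":0,"grip":0},{"xyz":[0,0,0],"roll":0,"grip":0},{"xyz":[0,0,0],"roll":0,"grip":0}])

```text
time_s: 18.52
position: [0.6184, -0.1643, 0.0103]
tcp_rot: [[1.0, -0.024, 0.001], [-0.024, -1.0, -0.001], [0.001, 0.001, -1.0]]
force: [-0.3, 0.5, 0.3]
opening: 0.082
grasp_force: 2.5
```

>>> move_arm(increments=[{"xyz":[0,0,-10],"roll":0,"grip":0},{"xyz":[0,0,-25],"roll":0,"grip":0},{"xyz":[0,0,-35],"roll":0,"grip":0},{"xyz":[0,0,-40],"roll":0,"grip":0},{"xyz":[0,0,-20],"roll":0,"grip":0}])

```text
time_s: 18.93
position: [0.6201, -0.1652, 0.1448]
tcp_rot: [[1.0, -0.025, 0.006], [-0.025, -1.0, -0.003], [0.007, 0.003, -1.0]]
force: [0.0, 0.2, 0.5]
opening: 0.075
grasp_force: 30.0
```

```bash
python3 - <<'E'
from h import *
s=bot.read_state();print(s['opening'],s['grasp_force'],s['time_s'])
p=plan(560,100,180,60);p=plan(489.8,332.5,180,93.6,p)
E
```

```text
0.07491414404035207 29.999618232250214 18.9333
from [ 620.1 -165.2  144.8] -1.41 roll deg -61.4 n 9
  [{"xyz":[-7.4,-29.3,-3.9],"roll":-0.1191},{"xyz":[-3.9,-30.0,-3.9],"roll":-0.1191},{"xyz":[-0.3,-30.2,-3.9],"roll":-0.1191},{"xyz":[3.3,-30.0,-3.9],"roll":-0.1191},{"xyz":[6.9,-29.4,-3.9],"roll":-0.1191}]
  [{"xyz":[10.3,-28.4,-3.9],"roll":-0.1191},{"xyz":[13.6,-27.0,-3.9],"roll":-0.1191},{"xyz":[16.7,-25.2,-3.9],"roll":-0.1191},{"xyz":[19.6,-23.0,-3.9],"roll":-0.1191}]
from [560. 100. 180.] 60 roll deg -33.6 n 6
  [{"xyz":[27.7,-29.5,-0.0],"roll":-0.0977},{"xyz":[30.5,-26.7,-0.0],"roll":-0.0977},{"xyz":[32.9,-23.6,-0.0],"roll":-0.0977},{"xyz":[35.1,-20.2,-0.0],"roll":-0.0977},{"xyz":[36.9,-16.7,-0.0],"roll":-0.0977}]
  [{"xyz":[38.3,-13.0,-0.0],"roll":-0.0977}]
```

>>> move_arm(increments=[{"xyz":[-7,-29,-4],"roll":-0.119,"grip":0},{"xyz":[-4,-30,-4],"roll":-0.119,"grip":0},{"xyz":[0,-30,-4],"roll":-0.119,"grip":0},{"xyz":[3,-30,-4],"roll":-0.119,"grip":0},{"xyz":[7,-29,-4],"roll":-0.119,"grip":0}])

```text
time_s: 19.35
position: [0.5846, -0.0166, 0.1607]
tcp_rot: [[0.839, 0.544, 0.001], [0.544, -0.839, -0.0], [0.001, 0.0, -1.0]]
force: [0.4, -0.2, -0.2]
opening: 0.071
grasp_force: 30.0
```

>>> move_arm(increments=[{"xyz":[10,-28,-4],"roll":-0.119,"grip":0},{"xyz":[14,-27,-4],"roll":-0.119,"grip":0},{"xyz":[17,-25,-4],"roll":-0.119,"grip":0},{"xyz":[20,-23,-4],"roll":-0.119,"grip":0},{"xyz":[28,-29,0],"roll":-0.098,"grip":0}])

```text
time_s: 19.77
position: [0.5496, 0.1393, 0.1774]
tcp_rot: [[0.41, 0.912, 0.004], [0.912, -0.41, -0.0], [0.001, 0.004, -1.0]]
force: [1.3, 1.2, 0.3]
opening: 0.075
grasp_force: 30.0
```

>>> move_arm(increments=[{"xyz":[30,-27,0],"roll":-0.098,"grip":0},{"xyz":[33,-24,0],"roll":-0.098,"grip":0},{"xyz":[35,-20,0],"roll":-0.098,"grip":0},{"xyz":[37,-17,0],"roll":-0.098,"grip":0},{"xyz":[38,-13,0],"roll":-0.098,"grip":0}])

```text
time_s: 20.18
position: [0.488, 0.3342, 0.1765]
tcp_rot: [[-0.068, 0.998, 0.001], [0.998, 0.068, 0.0], [0.0, 0.001, -1.0]]
force: [1.2, 0.8, -0.5]
opening: 0.071
grasp_force: 30.0
```

>>> move_arm(increments=[{"xyz":[0,0,30],"roll":0,"grip":0},{"xyz":[0,0,30],"roll":0,"grip":0},{"xyz":[0,0,20],"roll":0,"grip":0},{"xyz":[0,0,0],"roll":0,"grip":0},{"xyz":[0,0,0],"roll":0,"grip":0}])

```text
time_s: 20.6
position: [0.4884, 0.3322, 0.0953]
tcp_rot: [[-0.064, 0.998, -0.002], [0.998, 0.064, -0.001], [-0.001, -0.002, -1.0]]
force: [-0.0, 0.6, 0.5]
opening: 0.073
grasp_force: 30.0
```

```bash
python3 - <<'E'
from h import *
s=bot.read_state();print(s['opening'],s['grasp_force'],s['time_s'])
p=plan(489.6,335,65,93.6)
E
```

```text
0.07309064453717616 29.99951273202896 20.6
from [488.4 332.2  95.3] 93.65 roll deg 0.0 n 1
  [{"xyz":[2.7,1.4,30.3],"roll":0.0008}]
```

>>> move_arm(increments=[{"xyz":[3,1,20],"roll":0,"grip":0},{"xyz":[0,0,15],"roll":0,"grip":0},{"xyz":[0,0,10],"roll":0,"grip":0},{"xyz":[0,0,0],"roll":0,"grip":0},{"xyz":[0,0,0],"roll":0,"grip":0}])

```text
time_s: 21.02
position: [0.4905, 0.3355, 0.0515]
tcp_rot: [[-0.063, 0.998, 0.001], [0.998, 0.063, 0.0], [0.0, 0.001, -1.0]]
force: [-0.1, -0.6, -0.3]
opening: 0.07
grasp_force: 30.0
```

```bash
python3 - <<'E'
from h import *
p=plan(489.6,335,43,93.6)
E
```

```text
from [490.5 335.5  51.5] 93.61 roll deg 0.0 n 1
  [{"xyz":[-0.4,-0.9,8.5],"roll":0.0002}]
```

Lowering, releasing, retreating, and taking a look.

>>> move_arm(increments=[{"xyz":[0,-1,4],"roll":0,"grip":0},{"xyz":[0,0,4],"roll":0,"grip":0},{"xyz":[0,0,0],"roll":0,"grip":0},{"xyz":[0,0,0],"roll":0,"grip":22},{"xyz":[0,0,0],"roll":0,"grip":22}])

```text
time_s: 21.43
position: [0.489, 0.3355, 0.0428]
tcp_rot: [[-0.063, 0.998, 0.0], [0.998, 0.063, 0.0], [0.0, 0.001, -1.0]]
force: [0.5, -0.5, 0.2]
opening: 0.149
grasp_force: 0.0
```

>>> move_arm(increments=[{"xyz":[0,0,0],"roll":0,"grip":22},{"xyz":[0,0,-15],"roll":0,"grip":22},{"xyz":[0,0,-35],"roll":0,"grip":22},{"xyz":[0,0,-40],"roll":0,"grip":22},{"xyz":[0,0,-40],"roll":0,"grip":22}])

```text
time_s: 21.85
position: [0.4881, 0.3351, 0.1733]
tcp_rot: [[-0.063, 0.998, -0.002], [0.998, 0.063, -0.001], [-0.001, -0.002, -1.0]]
force: [1.0, 0.7, 0.1]
opening: 0.222
grasp_force: 0.0
```

>>> move_arm(increments=[{"xyz":[-40,5,0],"roll":0.12,"grip":70},{"xyz":[-40,0,0],"roll":0.12,"grip":90},{"xyz":[-38,-5,0],"roll":0.12,"grip":100},{"xyz":[-38,-10,0],"roll":0.12,"grip":100},{"xyz":[-36,-15,0],"roll":0.12,"grip":100}])

```text
time_s: 22.27
position: [0.4349, 0.157, 0.173]
tcp_rot: [[0.517, 0.856, 0.004], [0.856, -0.517, -0.0], [0.002, 0.003, -1.0]]
force: [1.3, -0.6, -0.2]
opening: 0.51
grasp_force: 0.0
```

>>> move_arm(increments=[{"xyz":[-20,10,0],"roll":0.12,"grip":100},{"xyz":[-20,10,0],"roll":0.12,"grip":100},{"xyz":[-20,10,0],"roll":0.12,"grip":100},{"xyz":[0,0,0],"roll":0.12,"grip":100},{"xyz":[0,0,0],"roll":0.12,"grip":100}])

```text
time_s: 22.68
position: [0.4204, 0.0924, 0.1728]
tcp_rot: [[0.911, 0.413, 0.0], [0.413, -0.911, -0.0], [0.0, 0.0, -1.0]]
force: [0.2, 0.2, -0.3]
opening: 0.891
grasp_force: 0.0
```

```bash
python3 - <<'E'
from h import *
im,d=cap('top'); W=world('top',d);np.savez('top5',im=im,d=d,W=W)
cv2.imwrite('pics/c7.png',cv2.resize(im[140:300,75:275,::-1],None,fx=3.7,fy=3.7,interpolation=cv2.INTER_CUBIC))
q=W[(W[...,0]>.43)&(W[...,0]<.69)&(abs(W[...,1])<.075)&(W[...,2]>.01)&(W[...,2]<.055)];print(len(q),rect(q))
im2,d=cap('scene');W=world('scene',d)
q=W[(W[...,0]>.43)&(W[...,0]<.69)&(abs(W[...,1])<.075)&(W[...,2]>.013)&(W[...,2]<.045)];print(len(q),rect(q))
from cr import prof
print(prof(im,557.4,8.3,-84.7,8))
p=plan(557.4,8,110,5.3)
E
```

```text
394 (array([ 5.486e+02, -2.000e-01]), array([ 92.4, 252.4]), 'yaw(y-axis) deg -76.4')
306 (array([555.7,   7.8]), array([ 79.4, 225.6]), 'yaw(y-axis) deg -84.6')
(array([-41.8,  41.8]), 'offset along y axis', np.float64(-0.0))
from [420.9  93.1 172.8] 24.84 roll deg 19.5 n 5
  [{"xyz":[17.6,26.9,12.6],"roll":0.0682},{"xyz":[19.4,25.7,12.6],"roll":0.0682},{"xyz":[21.1,24.3,12.6],"roll":0.0682},{"xyz":[22.7,22.8,12.6],"roll":0.0682},{"xyz":[24.2,21.2,12.6],"roll":0.0682}]
```

View pics/c7.png

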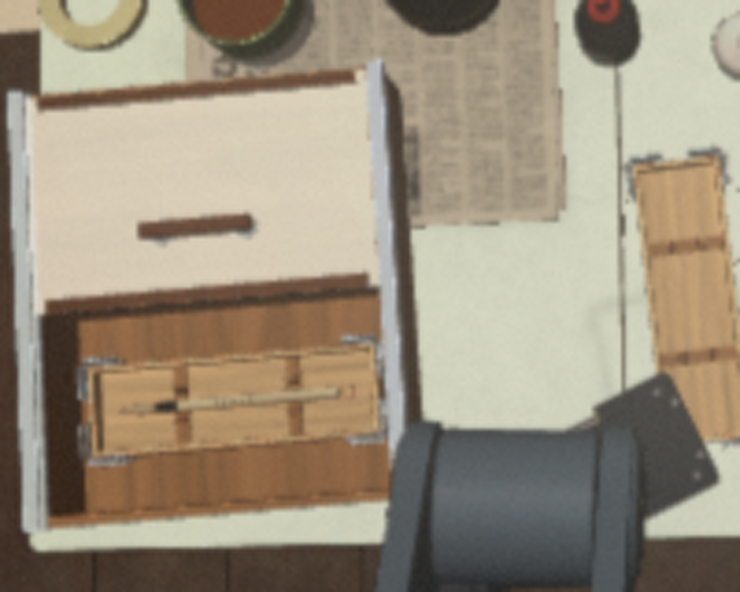

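The light brush lies in the cradles at (120–340, ~400), and tray_a has not moved. Fetching it.

>>> move_arm(increments=[{"xyz":[18,27,12],"roll":0.068,"grip":100},{"xyz":[19,26,12],"roll":0.068,"grip":100},{"xyz":[21,24,12],"roll":0.068,"grip":100},{"xyz":[23,23,12],"roll":0.068,"grip":100},{"xyz":[24,21,12],"roll":0.068,"grip":100}])

```text
time_s: 23.2
position: [0.5588, 0.0078, 0.112]
tcp_rot: [[0.995, 0.095, 0.0], [0.095, -0.995, -0.0], [0.0, 0.0, -1.0]]
force: [0.1, -0.2, 0.6]
opening: 0.998
grasp_force: 0.0
```

>>> move_arm(increments=[{"xyz":[0,0,30],"roll":0,"grip":100},{"xyz":[0,0,20],"roll":0,"grip":100},{"xyz":[0,0,0],"roll":0,"grip":100},{"xyz":[0,0,0],"roll":0,"grip":100}])

```text
time_s: 23.53
position: [0.5563, 0.0088, 0.0616]
tcp_rot: [[0.995, 0.097, -0.003], [0.097, -0.995, 0.001], [-0.003, -0.001, -1.0]]
force: [1.0, 0.3, -0.2]
opening: 0.997
grasp_force: 0.0
```

```bash
python3 - <<'E'
from h import *
p=plan(557.4,8.3,9,5.3)
E
```

```text
from [556.3   8.8  61.6] 5.55 roll deg 0.2 n 2
  [{"xyz":[0.5,0.3,26.3],"roll":0.0021},{"xyz":[0.5,0.3,26.3],"roll":0.0021}]
```

>>> move_arm(increments=[{"xyz":[1,1,25],"roll":0.004,"grip":100},{"xyz":[0,0,17],"roll":0,"grip":100},{"xyz":[0,0,10],"roll":0,"grip":100},{"xyz":[0,0,0],"roll":0,"grip":60},{"xyz":[0,0,0],"roll":0,"grip":50}])

```text
time_s: 23.95
position: [0.5588, 0.0077, 0.0114]
tcp_rot: [[0.996, 0.091, 0.001], [0.091, -0.996, -0.0], [0.001, 0.0, -1.0]]
force: [-0.6, 0.4, -0.4]
opening: 0.921
grasp_force: 0.0
```

>>> move_arm(increments=[{"xyz":[0,0,0],"roll":0,"grip":50},{"xyz":[0,0,0],"roll":0,"grip":50},{"xyz":[0,0,0],"roll":0,"grip":50},{"xyz":[0,0,0],"roll":0,"grip":50}])

```text
time_s: 24.28
position: [0.5594, 0.0074, 0.0118]
tcp_rot: [[0.996, 0.09, 0.002], [0.09, -0.996, -0.0], [0.002, 0.001, -1.0]]
force: [-0.5, 0.6, 6.1]
opening: 0.754
grasp_force: 30.0
```

>>> move_arm(increments=[{"xyz":[0,0,-10],"roll":0,"grip":50},{"xyz":[0,0,-25],"roll":0,"grip":50},{"xyz":[0,0,-35],"roll":0,"grip":50},{"xyz":[0,0,-35],"roll":0,"grip":50},{"xyz":[0,0,-20],"roll":0,"grip":50}])

```text
time_s: 24.7
position: [0.5596, 0.0073, 0.1392]
tcp_rot: [[0.996, 0.09, 0.004], [0.09, -0.996, -0.001], [0.004, 0.001, -1.0]]
force: [1.6, 0.1, -1.5]
opening: 0.752
grasp_force: 30.0
```

```bash
python3 - <<'E'
from h import *
s=bot.read_state();print(s['opening'],s['grasp_force'],s['force'])
p=plan(560,100,190,40); p=plan(488.8,345.3,190,93.6,p)
E
```

```text
0.7521759672843502 29.999246299266815 [ 1.62068405  0.08095113 -1.47405327]
from [559.6   7.3 139.2] 5.18 roll deg -34.8 n 5
  [{"xyz":[1.8,-18.4,-10.2],"roll":-0.1216},{"xyz":[4.0,-18.1,-10.2],"roll":-0.1216},{"xyz":[6.2,-17.5,-10.2],"roll":-0.1216},{"xyz":[8.2,-16.6,-10.2],"roll":-0.1216},{"xyz":[10.2,-15.5,-10.2],"roll":-0.1216}]
from [560. 100. 190.] 40 roll deg -53.6 n 8
  [{"xyz":[12.9,-29.2,-0.0],"roll":-0.1169},{"xyz":[16.2,-27.5,-0.0],"roll":-0.1169},{"xyz":[19.3,-25.4,-0.0],"roll":-0.1169},{"xyz":[22.1,-23.0,-0.0],"roll":-0.1169},{"xyz":[24.7,-20.3,-0.0],"roll":-0.1169}]
  [{"xyz":[26.9,-17.2,-0.0],"roll":-0.1169},{"xyz":[28.7,-14.0,-0.0],"roll":-0.1169},{"xyz":[30.1,-10.5,-0.0],"roll":-0.1169}]
```

>>> move_arm(increments=[{"xyz":[2,-18,-10],"roll":-0.121,"grip":50},{"xyz":[4,-18,-10],"roll":-0.121,"grip":50},{"xyz":[6,-18,-10],"roll":-0.121,"grip":50},{"xyz":[8,-17,-10],"roll":-0.121,"grip":50},{"xyz":[10,-16,-10],"roll":-0.121,"grip":50}])

```text
time_s: 25.12
position: [0.5573, 0.1015, 0.1864]
tcp_rot: [[0.764, 0.645, -0.001], [0.645, -0.764, 0.0], [-0.001, -0.001, -1.0]]
force: [-0.4, -0.5, -1.9]
opening: 0.754
grasp_force: 30.0
```

>>> move_arm(increments=[{"xyz":[13,-29,0],"roll":-0.117,"grip":50},{"xyz":[16,-28,0],"roll":-0.117,"grip":50},{"xyz":[19,-25,0],"roll":-0.117,"grip":50},{"xyz":[22,-23,0],"roll":-0.117,"grip":50},{"xyz":[25,-20,0],"roll":-0.117,"grip":50}])

```text
time_s: 25.53
position: [0.5129, 0.2549, 0.1858]
tcp_rot: [[0.281, 0.96, -0.001], [0.96, -0.281, -0.0], [-0.0, -0.001, -1.0]]
force: [1.0, -0.4, -1.4]
opening: 0.752
grasp_force: 30.0
```

>>> move_arm(increments=[{"xyz":[27,-17,0],"roll":-0.117,"grip":50},{"xyz":[29,-14,0],"roll":-0.117,"grip":50},{"xyz":[31,-10,0],"roll":-0.117,"grip":50},{"xyz":[0,0,0],"roll":0,"grip":50},{"xyz":[0,0,30],"roll":0,"grip":50}])

```text
time_s: 25.95
position: [0.4916, 0.3509, 0.1608]
tcp_rot: [[-0.064, 0.998, 0.012], [0.998, 0.064, 0.006], [0.005, 0.012, -1.0]]
force: [0.6, -0.3, -0.1]
opening: 0.753
grasp_force: 30.0
```

>>> move_arm(increments=[{"xyz":[0,0,30],"roll":0,"grip":50},{"xyz":[0,0,30],"roll":0,"grip":50},{"xyz":[0,0,20],"roll":0,"grip":50},{"xyz":[0,0,0],"roll":0,"grip":50},{"xyz":[0,0,0],"roll":0,"grip":50}])

```text
time_s: 26.37
position: [0.4878, 0.3462, 0.0748]
tcp_rot: [[-0.06, 0.998, -0.003], [0.998, 0.06, -0.001], [-0.001, -0.003, -1.0]]
force: [0.5, 0.6, -0.9]
opening: 0.751
grasp_force: 30.0
```

```bash
python3 - <<'E'
from h import *
s=bot.read_state();print(s['opening'],s['grasp_force'],s['force'])
p=plan(488.6,347,73,93.6)
E
```

```text
0.7512968695826073 29.999273121356964 [ 0.49211405  0.62439315 -0.86312815]
from [487.8 346.2  74.8] 93.43 roll deg -0.2 n 1
  [{"xyz":[0.7,0.9,1.8],"roll":-0.0030}]
```

>>> move_arm(increments=[{"xyz":[1,1,2],"roll":-0.003,"grip":50},{"xyz":[0,0,2],"roll":0,"grip":50},{"xyz":[0,0,1],"roll":0,"grip":50},{"xyz":[0,0,0],"roll":0,"grip":50},{"xyz":[0,0,0],"roll":0,"grip":50}])

```text
time_s: 26.78
position: [0.49, 0.3482, 0.0713]
tcp_rot: [[-0.063, 0.998, 0.001], [0.998, 0.063, 0.001], [0.0, 0.001, -1.0]]
force: [-0.1, 0.9, -3.1]
opening: 0.754
grasp_force: 30.0
```

>>> move_arm(increments=[{"xyz":[-1,-1.5,0],"roll":0,"grip":50},{"xyz":[0,0,2],"roll":0,"grip":50},{"xyz":[0,0,2],"roll":0,"grip":50},{"xyz":[0,0,2],"roll":0,"grip":50},{"xyz":[0,0,0],"roll":0,"grip":50}])

```text
time_s: 27.2
position: [0.4878, 0.3468, 0.0639]
tcp_rot: [[-0.063, 0.998, -0.001], [0.998, 0.063, -0.0], [-0.0, -0.001, -1.0]]
force: [-0.1, 0.7, -1.8]
opening: 0.752
grasp_force: 30.0
```

>>> move_arm(increments=[{"xyz":[0,0,1],"roll":0,"grip":50},{"xyz":[0,0,1],"roll":0,"grip":50},{"xyz":[0,0,0],"roll":0,"grip":50}])

```text
time_s: 27.45
position: [0.4881, 0.3469, 0.0622]
tcp_rot: [[-0.063, 0.998, -0.0], [0.998, 0.063, -0.0], [-0.0, -0.0, -1.0]]
force: [-0.3, 0.1, -0.4]
opening: 0.756
grasp_force: 30.0
```

>>> move_arm(increments=[{"xyz":[0,0,1],"roll":0,"grip":50},{"xyz":[0,0,1],"roll":0,"grip":50},{"xyz":[0,0,0.5],"roll":0,"grip":50},{"xyz":[0,0,0],"roll":0,"grip":50}])

```text
time_s: 27.78
position: [0.4883, 0.347, 0.0604]
tcp_rot: [[-0.064, 0.998, 0.0], [0.998, 0.064, 0.0], [0.0, 0.0, -1.0]]
force: [-1.1, -0.5, 1.7]
opening: 0.752
grasp_force: 30.0
```

Home contact is at 60.4 mm, as predicted. Releasing, then on to brush_c.

>>> move_arm(increments=[{"xyz":[0,0,0],"roll":0,"grip":90},{"xyz":[0,0,0],"roll":0,"grip":90},{"xyz":[0,0,0],"roll":0,"grip":90},{"xyz":[0,0,-20],"roll":0,"grip":90},{"xyz":[0,0,-40],"roll":0,"grip":90}])

```text
time_s: 28.2
position: [0.4848, 0.3452, 0.116]
tcp_rot: [[-0.063, 0.998, -0.01], [0.998, 0.063, -0.005], [-0.004, -0.01, -1.0]]
force: [-0.4, -0.6, 0.4]
opening: 0.894
grasp_force: 0.0
```

>>> move_arm(increments=[{"xyz":[0,0,-40],"roll":0,"grip":60},{"xyz":[-30,0,-20],"roll":0.12,"grip":30},{"xyz":[-38,0,0],"roll":0.12,"grip":30},{"xyz":[-38,5,0],"roll":0.12,"grip":30},{"xyz":[-38,10,0],"roll":0.12,"grip":30}])

```text
time_s: 28.62
position: [0.4847, 0.2006, 0.1809]
tcp_rot: [[0.408, 0.913, 0.002], [0.913, -0.408, 0.0], [0.001, 0.002, -1.0]]
force: [0.5, 0.2, 0.7]
opening: 0.607
grasp_force: 0.0
```

>>> move_arm(increments=[{"xyz":[-33,25,0],"roll":0.12,"grip":30},{"xyz":[-28,28,0],"roll":0.12,"grip":30},{"xyz":[-24,31,0],"roll":0.12,"grip":30},{"xyz":[-20,34,0],"roll":0.12,"grip":30},{"xyz":[-15,36,0],"roll":0.12,"grip":30}])

```text
time_s: 29.03
position: [0.5349, 0.0074, 0.1802]
tcp_rot: [[0.854, 0.521, 0.0], [0.521, -0.854, 0.0], [0.0, 0.0, -1.0]]
force: [0.0, 0.3, -0.6]
opening: 0.316
grasp_force: 0.0
```

```bash
python3 - <<'E'
from h import *
im,d=cap('top'); W=world('top',d);np.savez('top6',im=im,d=d,W=W)
cv2.imwrite('pics/c8.png',cv2.resize(im[150:290,75:375,::-1],None,fx=2.65,fy=2.65,interpolation=cv2.INTER_CUBIC))
p=plan(558.7,-232.4,90,0.1)
E
```

```text
from [5.391e+02 2.000e-01 1.806e+02] 30.93 roll deg 30.8 n 7
  [{"xyz":[-14.7,29.9,12.9],"roll":0.0769},{"xyz":[-12.3,31.0,12.9],"roll":0.0769},{"xyz":[-9.9,31.8,12.9],"roll":0.0769},{"xyz":[-7.4,32.5,12.9],"roll":0.0769},{"xyz":[-4.9,33.0,12.9],"roll":0.0769}]
  [{"xyz":[-2.4,33.3,12.9],"roll":0.0769},{"xyz":[0.2,33.3,12.9],"roll":0.0769}]
```

View pics/c8.png

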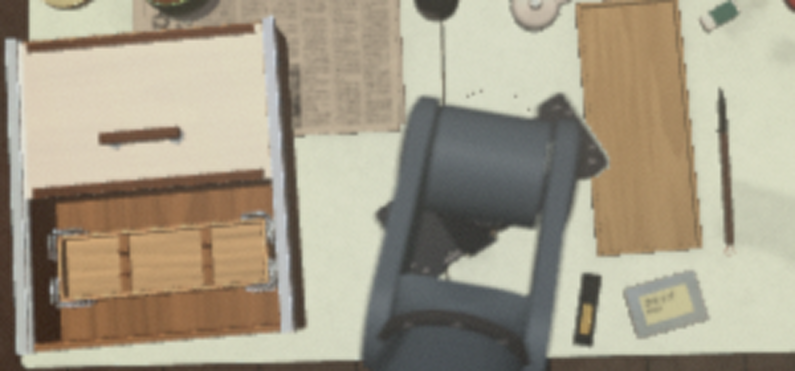

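The second tray is home at (165,262), and brush_c is unmoved at (725,170).

>>> move_arm(increments=[{"xyz":[-15,30,12],"roll":0.077,"grip":30},{"xyz":[-12,31,12],"roll":0.077,"grip":30},{"xyz":[-10,32,12],"roll":0.077,"grip":30},{"xyz":[-7,33,12],"roll":0.077,"grip":30},{"xyz":[-5,33,12],"roll":0.077,"grip":30}])

```text
time_s: 29.5
position: [0.5519, -0.1587, 0.1195]
tcp_rot: [[0.986, 0.165, 0.001], [0.165, -0.986, -0.0], [0.0, 0.0, -1.0]]
force: [0.2, -0.2, 0.7]
opening: 0.297
grasp_force: 0.0
```

>>> move_arm(increments=[{"xyz":[-2,33,12],"roll":0.077,"grip":30},{"xyz":[0,33,12],"roll":0.077,"grip":30},{"xyz":[0,0,25],"roll":0,"grip":30},{"xyz":[0,0,20],"roll":0,"grip":30},{"xyz":[0,0,0],"roll":0,"grip":30}])

```text
time_s: 29.92
position: [0.5556, -0.2221, 0.0471]
tcp_rot: [[1.0, 0.014, -0.007], [0.014, -1.0, 0.004], [-0.007, -0.004, -1.0]]
force: [-1.1, 0.6, -0.4]
opening: 0.299
grasp_force: 0.0
```

>>> move_arm(increments=[{"xyz":[0,0,0],"roll":0,"grip":30},{"xyz":[0,0,0],"roll":0,"grip":30}])

```text
time_s: 30.08
position: [0.5589, -0.2227, 0.0518]
tcp_rot: [[1.0, 0.016, 0.001], [0.016, -1.0, -0.001], [0.001, 0.001, -1.0]]
force: [0.3, 0.5, -0.9]
opening: 0.298
grasp_force: 0.0
```

```bash
python3 - <<'E'
from h import *
p=plan(558.7,-232.4,4,0.1)
E
```

```text
from [ 558.9 -222.7   51.8] 0.93 roll deg 0.8 n 2
  [{"xyz":[-0.2,4.8,23.9],"roll":0.0072},{"xyz":[-0.2,4.8,23.9],"roll":0.0072}]
```

>>> move_arm(increments=[{"xyz":[0,5,20],"roll":0.007,"grip":30},{"xyz":[0,5,15],"roll":0.007,"grip":30},{"xyz":[0,0,10],"roll":0,"grip":30},{"xyz":[0,0,2],"roll":0,"grip":30},{"xyz":[0,0,0],"roll":0,"grip":30}])

```text
time_s: 30.5
position: [0.5586, -0.2324, 0.0043]
tcp_rot: [[1.0, 0.002, -0.0], [0.002, -1.0, 0.0], [-0.0, -0.0, -1.0]]
force: [-0.3, 0.6, 0.2]
opening: 0.303
grasp_force: 0.0
```

>>> move_arm(increments=[{"xyz":[0,0,0],"roll":0,"grip":0},{"xyz":[0,0,0],"roll":0,"grip":0},{"xyz":[0,0,0],"roll":0,"grip":0},{"xyz":[0,0,0],"roll":0,"grip":0}])

```text
time_s: 30.83
position: [0.559, -0.2331, 0.0048]
tcp_rot: [[1.0, 0.002, 0.001], [0.002, -1.0, -0.001], [0.001, 0.001, -1.0]]
force: [0.1, 0.3, 2.1]
opening: 0.09
grasp_force: 30.1
```

>>> move_arm(increments=[{"xyz":[0,0,-10],"roll":0,"grip":0},{"xyz":[0,0,-25],"roll":0,"grip":0},{"xyz":[0,0,-35],"roll":0,"grip":0},{"xyz":[0,0,-40],"roll":0,"grip":0},{"xyz":[0,0,-20],"roll":0,"grip":0}])

```text
time_s: 31.25
position: [0.5603, -0.234, 0.1391]
tcp_rot: [[1.0, 0.001, 0.006], [0.001, -1.0, -0.004], [0.006, 0.004, -1.0]]
force: [1.0, -0.4, -0.1]
opening: 0.088
grasp_force: 30.0
```

```bash
python3 - <<'E'
from h import *
s=bot.read_state();print(s['opening'],s['grasp_force'],s['time_s'])
p=plan(530,80,180,60);p=plan(489.6,334,180,93.6,p)
E
```

```text
0.08810252446377763 29.99939739704132 31.25
from [ 560.3 -234.   139.1] 0.08 roll deg -59.9 n 9
  [{"xyz":[-3.3,-34.9,-4.5],"roll":-0.1162},{"xyz":[0.7,-35.0,-4.5],"roll":-0.1162},{"xyz":[4.8,-34.7,-4.5],"roll":-0.1162},{"xyz":[8.8,-33.9,-4.5],"roll":-0.1162},{"xyz":[12.7,-32.7,-4.5],"roll":-0.1162}]
  [{"xyz":[16.4,-31.0,-4.5],"roll":-0.1162},{"xyz":[19.9,-28.9,-4.5],"roll":-0.1162},{"xyz":[23.1,-26.4,-4.5],"roll":-0.1162},{"xyz":[26.0,-23.5,-4.5],"roll":-0.1162}]
from [530.  80. 180.] 60 roll deg -33.6 n 7
  [{"xyz":[28.5,-23.1,-0.0],"roll":-0.0838},{"xyz":[30.4,-20.7,-0.0],"roll":-0.0838},{"xyz":[32.0,-18.1,-0.0],"roll":-0.0838},{"xyz":[33.4,-15.3,-0.0],"roll":-0.0838},{"xyz":[34.6,-12.5,-0.0],"roll":-0.0838}]
  [{"xyz":[35.5,-9.5,-0.0],"roll":-0.0838},{"xyz":[36.2,-6.5,-0.0],"roll":-0.0838}]
```

>>> move_arm(increments=[{"xyz":[-3,-35,-5],"roll":-0.116,"grip":0},{"xyz":[1,-35,-5],"roll":-0.116,"grip":0},{"xyz":[5,-35,-5],"roll":-0.116,"grip":0},{"xyz":[9,-34,-5],"roll":-0.116,"grip":0},{"xyz":[13,-33,-5],"roll":-0.116,"grip":0}])

```text
time_s: 31.67
position: [0.5423, -0.0561, 0.1602]
tcp_rot: [[0.833, 0.553, 0.001], [0.553, -0.833, -0.0], [0.001, 0.001, -1.0]]
force: [-0.2, 0.1, -0.2]
opening: 0.086
grasp_force: 30.0
```

>>> move_arm(increments=[{"xyz":[16,-31,-5],"roll":-0.116,"grip":0},{"xyz":[20,-29,-5],"roll":-0.116,"grip":0},{"xyz":[23,-26,-5],"roll":-0.116,"grip":0},{"xyz":[26,-24,-5],"roll":-0.116,"grip":0},{"xyz":[28,-23,0],"roll":-0.084,"grip":0}])

```text
time_s: 32.08
position: [0.5238, 0.1194, 0.1809]
tcp_rot: [[0.423, 0.906, 0.004], [0.906, -0.423, 0.0], [0.002, 0.003, -1.0]]
force: [0.4, 0.1, 0.3]
opening: 0.083
grasp_force: 30.0
```

>>> move_arm(increments=[{"xyz":[30,-21,0],"roll":-0.084,"grip":0},{"xyz":[32,-18,0],"roll":-0.084,"grip":0},{"xyz":[33,-15,0],"roll":-0.084,"grip":0},{"xyz":[35,-12,0],"roll":-0.084,"grip":0},{"xyz":[36,-10,0],"roll":-0.084,"grip":0}])

```text
time_s: 32.5
position: [0.4939, 0.3012, 0.18]
tcp_rot: [[0.017, 1.0, 0.001], [1.0, -0.017, 0.0], [0.0, 0.001, -1.0]]
force: [-0.2, -0.2, 0.2]
opening: 0.084
grasp_force: 30.0
```

>>> move_arm(increments=[{"xyz":[36,-6,0],"roll":-0.084,"grip":0},{"xyz":[0,0,30],"roll":0,"grip":0},{"xyz":[0,0,30],"roll":0,"grip":0},{"xyz":[0,0,20],"roll":0,"grip":0},{"xyz":[0,0,0],"roll":0,"grip":0}])

```text
time_s: 32.92
position: [0.4858, 0.3346, 0.0956]
tcp_rot: [[-0.063, 0.998, -0.008], [0.998, 0.063, -0.004], [-0.003, -0.008, -1.0]]
force: [0.1, -0.2, -0.9]
opening: 0.089
grasp_force: 30.0
```

```bash
python3 - <<'E'
from h import *
s=bot.read_state();print(s['opening'],s['grasp_force'],s['time_s'])
p=plan(489.4,334.5,75,93.6)
E
```

```text
0.08926852878328982 29.999432265758514 32.9167
from [485.8 334.6  95.6] 93.63 roll deg 0.0 n 1
  [{"xyz":[-0.3,3.6,20.6],"roll":0.0005}]
```

>>> move_arm(increments=[{"xyz":[0,0,10],"roll":0,"grip":0},{"xyz":[0,0,10],"roll":0,"grip":0},{"xyz":[0,0,5],"roll":0,"grip":0},{"xyz":[0,0,0],"roll":0,"grip":0},{"xyz":[0,0,0],"roll":0,"grip":0}])

```text
time_s: 33.33
position: [0.4896, 0.3355, 0.0744]
tcp_rot: [[-0.062, 0.998, 0.001], [0.998, 0.062, 0.0], [0.0, 0.001, -1.0]]
force: [-0.1, 0.8, -0.5]
opening: 0.083
grasp_force: 30.0
```

```bash
python3 - <<'E'
from h import *
p=plan(489.4,334.5,61,93.6)
E
```

```text
from [489.6 335.5  74.4] 93.56 roll deg -0.0 n 1
  [{"xyz":[-1.0,-0.3,13.4],"roll":-0.0007}]
```

>>> move_arm(increments=[{"xyz":[-1,0,6],"roll":0,"grip":0},{"xyz":[0,0,4],"roll":0,"grip":0},{"xyz":[0,0,3],"roll":0,"grip":0},{"xyz":[0,0,0],"roll":0,"grip":0},{"xyz":[0,0,0],"roll":0,"grip":22}])

```text
time_s: 33.75
position: [0.4892, 0.3345, 0.0608]
tcp_rot: [[-0.062, 0.998, -0.0], [0.998, 0.062, -0.0], [-0.0, -0.0, -1.0]]
force: [0.4, 0.8, -0.1]
opening: 0.115
grasp_force: 0.0
```

>>> move_arm(increments=[{"xyz":[0,0,0],"roll":0,"grip":22},{"xyz":[0,0,0],"roll":0,"grip":22},{"xyz":[0,0,-15],"roll":0,"grip":22},{"xyz":[0,0,-40],"roll":0,"grip":22},{"xyz":[0,0,-40],"roll":0,"grip":22}])

```text
time_s: 34.17
position: [0.4879, 0.3339, 0.1554]
tcp_rot: [[-0.062, 0.998, -0.005], [0.998, 0.062, -0.002], [-0.002, -0.005, -1.0]]
force: [-0.0, 0.3, 0.2]
opening: 0.22
grasp_force: 0.0
```

>>> move_arm(increments=[{"xyz":[-40,5,-20],"roll":0.12,"grip":0},{"xyz":[-40,5,-20],"roll":0.12,"grip":0},{"xyz":[-38,10,-20],"roll":0.12,"grip":0},{"xyz":[-38,10,0],"roll":0.12,"grip":0},{"xyz":[-36,15,0],"roll":0.12,"grip":0}])

```text
time_s: 34.58
position: [0.5001, 0.1441, 0.2139]
tcp_rot: [[0.516, 0.856, 0.005], [0.856, -0.516, 0.0], [0.003, 0.004, -1.0]]
force: [0.1, -0.2, 0.3]
opening: 0.012
grasp_force: 0.0
```

>>> move_arm(increments=[{"xyz":[0,35,0],"roll":0.12,"grip":0},{"xyz":[0,35,0],"roll":0.12,"grip":0},{"xyz":[10,30,0],"roll":0.12,"grip":0},{"xyz":[10,20,0],"roll":0.12,"grip":0},{"xyz":[10,0,0],"roll":0.12,"grip":0}])

```text
time_s: 35.0
position: [0.618, 0.0845, 0.2124]
tcp_rot: [[0.912, 0.411, 0.004], [0.411, -0.912, -0.002], [0.003, 0.003, -1.0]]
force: [0.4, 0.0, -0.2]
opening: 0.005
grasp_force: 0.0
```

```bash
python3 - <<'E'
from h import *
im,d=cap('top'); W=world('top',d);np.savez('top7',im=im,d=d,W=W)
cv2.imwrite('pics/c9.png',cv2.resize(im[150:290,75:275,::-1],None,fx=3.7,fy=3.7,interpolation=cv2.INTER_CUBIC))
s=bot.read_state();print(s['time_s'],s['opening'])
p=plan(645,330,230,3.6);p=plan(645,353,230,3.6,p)
c=np.array([488.8,345])/1000;a=np.radians(3.6);D=W[...,:2]-c;X=D[...,0]*np.cos(a)+D[...,1]*np.sin(a);Y=-D[...,0]*np.sin(a)+D[...,1]*np.cos(a)
for n,sx in (('front',-1),('rear',1)):
    for e in (-1,1):
        q=W[(abs(X-sx*.034)<.006)&(abs(Y-e*.06)<.03)&(W[...,2]>.05)];print(n,e,len(q),np.percentile(q[:,2],[50,80]).round(4))
E
```

```text
35.05 0.0026327618627773764
from [618.3  86.9 212.2] 24.1 roll deg 20.5 n 6
  [{"xyz":[20.6,-35.2,-3.0],"roll":0.0596},{"xyz":[18.5,-36.3,-3.0],"roll":0.0596},{"xyz":[16.3,-37.4,-3.0],"roll":0.0596},{"xyz":[14.0,-38.3,-3.0],"roll":0.0596},{"xyz":[11.7,-39.0,-3.0],"roll":0.0596}]
  [{"xyz":[9.4,-39.7,-3.0],"roll":0.0596}]
from [645. 330. 230.] 3.6 roll deg 0.0 n 1
  [{"xyz":[1.4,-23.0,-0.0],"roll":0.0000}]
front -1 43 [0.0678 0.0694]
front 1 49 [0.0667 0.0699]
rear -1 59 [0.0656 0.068 ]
rear 1 60 [0.0667 0.0693]
```

View pics/c9.png

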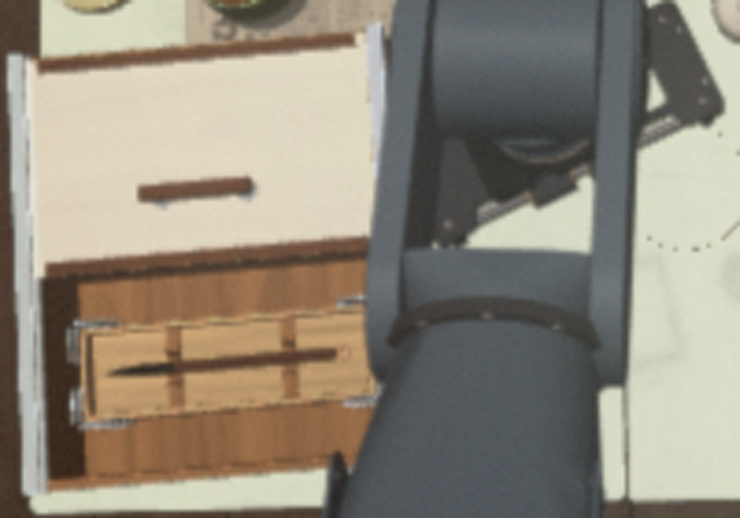

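All trays are stacked level with the top rim at z≈68, and brush_c is centred in its cradles at (110–340, ~362). Now I'll shut the cover from behind the bar.

>>> move_arm(increments=[{"xyz":[21,-35,-3],"roll":0.06,"grip":0},{"xyz":[18,-36,-3],"roll":0.06,"grip":0},{"xyz":[16,-37,-3],"roll":0.06,"grip":0},{"xyz":[14,-38,-3],"roll":0.06,"grip":0},{"xyz":[12,-39,-3],"roll":0.06,"grip":0}])

```text
time_s: 35.47
position: [0.6332, 0.2916, 0.2272]
tcp_rot: [[0.991, 0.133, -0.001], [0.133, -0.991, -0.0], [-0.001, 0.0, -1.0]]
force: [1.1, 0.9, -0.8]
opening: 0.005
grasp_force: 0.0
```

>>> move_arm(increments=[{"xyz":[9,-40,-3],"roll":0.06,"grip":0},{"xyz":[1,-23,0],"roll":0,"grip":0},{"xyz":[0,0,20],"roll":0,"grip":0},{"xyz":[0,0,20],"roll":0,"grip":0},{"xyz":[0,0,0],"roll":0,"grip":0}])

```text
time_s: 35.88
position: [0.6331, 0.3536, 0.1852]
tcp_rot: [[0.997, 0.078, -0.009], [0.078, -0.997, -0.004], [-0.01, 0.003, -1.0]]
force: [-0.0, -0.2, -1.7]
opening: 0.005
grasp_force: 0.0
```

```bash
python3 - <<'E'
from h import *
p=plan(645,354,119,3.6)
E
```

```text
from [633.1 353.6 185.2] 4.45 roll deg 0.9 n 2
  [{"xyz":[5.9,0.3,33.1],"roll":0.0075},{"xyz":[6.0,0.2,33.1],"roll":0.0075}]
```

>>> move_arm(increments=[{"xyz":[6,0,0],"roll":0.008,"grip":0},{"xyz":[6,0,15],"roll":0.007,"grip":0},{"xyz":[0,0,25],"roll":0,"grip":0},{"xyz":[0,0,25],"roll":0,"grip":0},{"xyz":[0,0,0],"roll":0,"grip":0}])

```text
time_s: 36.3
position: [0.647, 0.3524, 0.1197]
tcp_rot: [[0.998, 0.057, -0.008], [0.057, -0.998, -0.003], [-0.009, 0.003, -1.0]]
force: [-1.1, -0.3, -0.8]
opening: 0.006
grasp_force: 0.0
```

>>> move_arm(increments=[{"xyz":[-10,0,0],"roll":0,"grip":0},{"xyz":[-12,0,0],"roll":0,"grip":0},{"xyz":[-15,0,0],"roll":0,"grip":0},{"xyz":[-15,0,0],"roll":0,"grip":0},{"xyz":[-15,0,0],"roll":0,"grip":0}])

```text
time_s: 36.72
position: [0.5848, 0.3504, 0.1269]
tcp_rot: [[0.998, 0.058, 0.006], [0.058, -0.998, 0.001], [0.006, -0.001, -1.0]]
force: [2.4, -0.0, -2.2]
opening: 0.006
grasp_force: 1.1
```

>>> move_arm(increments=[{"xyz":[-15,0,0],"roll":0,"grip":0},{"xyz":[-15,0,0],"roll":0,"grip":0},{"xyz":[-15,0,0],"roll":0,"grip":0},{"xyz":[-15,0,0],"roll":0,"grip":0},{"xyz":[-15,0,0],"roll":0,"grip":0}])

```text
time_s: 37.13
position: [0.51, 0.346, 0.127]
tcp_rot: [[0.998, 0.058, 0.006], [0.058, -0.998, 0.001], [0.006, -0.001, -1.0]]
force: [2.7, -0.9, -1.1]
opening: 0.003
grasp_force: 1.1
```

>>> move_arm(increments=[{"xyz":[-7,0,0],"roll":0,"grip":0},{"xyz":[-4,0,0],"roll":0,"grip":0},{"xyz":[-3,0,0],"roll":0,"grip":0},{"xyz":[-2,0,0],"roll":0,"grip":0}])

```text
time_s: 37.47
position: [0.4931, 0.3456, 0.126]
tcp_rot: [[0.998, 0.058, 0.003], [0.058, -0.998, 0.001], [0.003, -0.001, -1.0]]
force: [1.4, -0.8, 1.6]
opening: 0.003
grasp_force: 0.8
```

>>> move_arm(increments=[{"xyz":[-3,0,0],"roll":0,"grip":0},{"xyz":[-3,0,0],"roll":0,"grip":0},{"xyz":[-2,0,0],"roll":0,"grip":0},{"xyz":[-2,0,0],"roll":0,"grip":0}])

```text
time_s: 37.8
position: [0.4816, 0.3448, 0.1249]
tcp_rot: [[0.998, 0.058, 0.0], [0.058, -0.998, 0.0], [0.0, -0.0, -1.0]]
force: [1.4, -0.2, 0.6]
opening: 0.003
grasp_force: 0.8
```

>>> move_arm(increments=[{"xyz":[-1,0,0],"roll":0,"grip":0},{"xyz":[-1,0,0],"roll":0,"grip":0}])

```text
time_s: 37.97
position: [0.4794, 0.3446, 0.1249]
tcp_rot: [[0.998, 0.058, -0.0], [0.058, -0.998, 0.0], [-0.0, -0.0, -1.0]]
force: [1.9, 0.7, 1.1]
opening: 0.006
grasp_force: 0.8
```

Still sliding, with no stop reached yet.

>>> move_arm(increments=[{"xyz":[-2,0,0],"roll":0,"grip":0},{"xyz":[-2,0,0],"roll":0,"grip":0},{"xyz":[-2,0,0],"roll":0,"grip":0}])

```text
time_s: 38.22
position: [0.4744, 0.3444, 0.125]
tcp_rot: [[0.998, 0.059, 0.003], [0.059, -0.998, 0.001], [0.003, -0.0, -1.0]]
force: [6.0, 0.5, -4.2]
opening: 0.006
grasp_force: 3.0
```

>>> move_arm(increments=[{"xyz":[-2,0,0],"roll":0,"grip":0},{"xyz":[-2,0,0],"roll":0,"grip":0}])

```text
time_s: 38.38
position: [0.4743, 0.3444, 0.1252]
tcp_rot: [[0.998, 0.059, 0.011], [0.059, -0.998, 0.002], [0.011, -0.001, -1.0]]
force: [13.2, -0.6, -8.3]
opening: 0.006
grasp_force: 6.3
```

The cover is hard against the front stop after about 150 mm of travel. Backing off.

>>> move_arm(increments=[{"xyz":[6,0,0],"roll":0,"grip":0},{"xyz":[12,0,0],"roll":0,"grip":0},{"xyz":[0,0,-30],"roll":0,"grip":0},{"xyz":[0,0,-40],"roll":0,"grip":0},{"xyz":[0,20,-40],"roll":0,"grip":0}])

```text
time_s: 38.8
position: [0.4866, 0.3277, 0.232]
tcp_rot: [[0.998, 0.061, -0.005], [0.061, -0.998, -0.0], [-0.005, 0.0, -1.0]]
force: [1.2, -0.2, 0.3]
opening: 0.001
grasp_force: 0.0
```

>>> move_arm(increments=[{"xyz":[10,40,0],"roll":0,"grip":0},{"xyz":[10,40,0],"roll":0,"grip":0},{"xyz":[10,40,0],"roll":0,"grip":0},{"xyz":[5,40,0],"roll":0,"grip":0},{"xyz":[5,40,0],"roll":0,"grip":0}])

```text
time_s: 39.22
position: [0.5386, 0.1274, 0.2318]
tcp_rot: [[0.998, 0.059, -0.004], [0.059, -0.998, 0.0], [-0.004, -0.0, -1.0]]
force: [0.8, 0.8, 0.3]
opening: 0.004
grasp_force: 0.0
```

>>> move_arm(increments=[{"xyz":[0,40,0],"roll":0,"grip":0},{"xyz":[0,30,0],"roll":0,"grip":0},{"xyz":[0,0,0],"roll":0,"grip":0},{"xyz":[0,0,0],"roll":0,"grip":0}])

```text
time_s: 39.55
position: [0.543, 0.0578, 0.2316]
tcp_rot: [[0.999, 0.055, -0.004], [0.055, -0.999, 0.001], [-0.004, -0.001, -1.0]]
force: [0.8, 0.0, 0.7]
opening: 0.003
grasp_force: 0.0
```

```bash
python3 - <<'E'
from h import *
im,d=cap('top','end'); W=world('top',d)
m=(W[...,2]>.119)&(W[...,2]<.16)&(abs(W[...,0]-.46)<.06)&(abs(W[...,1]-.345)<.08)
print(m.sum(),rect(W[m]),bot.read_state()['time_s'])
E
```

```text
150 (array([458.6, 343.5]), array([12.1, 78.5]), 'yaw(y-axis) deg 3.4') 39.6
```

View pics/end.png

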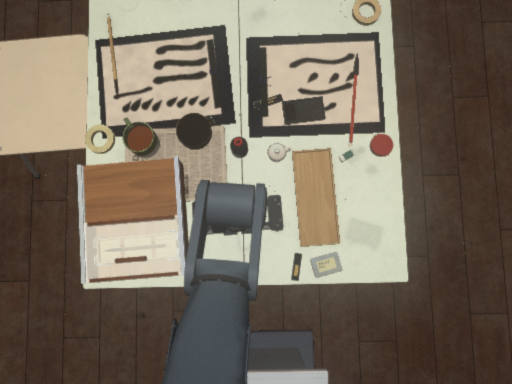

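The bar travelled 149.5 mm, so the cover is fully shut. The bottle at (239,147) and the dropper at (277,152) have not moved. Handing in.

```bash
python3 -c "
from rig import bot
print(bot.hand_in())"
```

```text
the job is handed in; nothing more can be done
None
```

All three brushes are in cradles, one to a tray, both loose trays are stacked home on the case's bottom tray, the cover is fully shut, and the job is handed in; no verdict came back.

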